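Pack the battery case, shut it and clamp it

TASK

Get the lighting kit case ready to go out: take the left-over amber jar out of the case and stand it upright in the blue tray, then pack all the battery packs on the bench (long orange and short green) into the open case in one layer, so that nothing stands above the rim. Only when everything is packed, shut the lid fully, and then push the red-handled clamp at the case's front over its centre so that it snaps locked; leave the other things on the bench where they are.

Things in the scene. Friction and masses are not known exactly. Their poses are not given: they have to be found in the camera images.
- case: open grey hard case fixed to the bench, outside 150 (x) x 232 (y) x 76 mm high, walls and floor 6 mm: inside 138 x 220 x 70 mm deep. Origin: centre of its underside; -x is its front (towards the robot, turned up to 0.12 rad), z up. It holds four rows of packs laid along x, a row being one long or two short packs; stacked packs or one on end stick out above the rim.
- lid (a joint): clear lid with black frame, 154 long x 232 wide x 8 mm, hinged on the case's far rim (case x = 75, z = 76 mm). 0 = shut on the rim, grows as it opens to its stop at 1.75 rad (leaning back past upright); starts 1.6 to 1.75. The stiff hinge stays where it is left; 2 to 4 N at the free edge moves it. Shut it by pushing it over from its far side, then down.
- lid_edge (a point): middle of the lid's free edge, half-way through its thickness, 154 mm from the hinge line; its axes are the lid's: z out of its outer face (up when shut), y along the hinge
- clamp (a joint): over-centre clamp lever with red handle, turning about the case's y at clamp_pivot. 0 = released (start): handle leans 0.25 rad towards the robot, clamp finger raised. 1.15 = locked: handle leans 0.9 rad over the lid, finger on the lid's front edge. A spring drives it from its centre (0.575) to either end: push the handle away from the robot past that (5 to 8 N) and it snaps home. The lid does not block it.
- clamp_pivot (a point): the clamp's pivot, fixed on the case's front centre line: 105 mm in front of the case's centre (case x = -105 mm), 90 mm above the bench; axes as the case's. A mounting block 40 x 46 mm and 72 mm high stands below it.
- clamp_tip (a point): centre of the round end of the clamp's red handle, 85 mm from the pivot; released, the handle reaches 182 mm above the bench, so carry things over or round it; it is 20 mm thick over its last 40 mm, 12 mm thick below
- jar_center (a point): amber glass jar with white cap, left over in the case, standing upright: 54 mm diameter, 64 mm high, 120 g. This point is its centre, half-way up (32 mm).
- tray: blue open tray fixed to the bench at the left: 130 x 130 x 35 mm high, walls and floor 4 mm. Origin: centre of its underside, z up.
- long1_center (a point): long orange battery pack: block body 126 x 46 x 30 mm high (long side along its x), and upright on top in the middle a black carry grip, 44 mm long along x, 12 mm thick along y, 25 mm high; 55 mm high over all, about 300 g. It starts upright on the bench. This point is its centre, half-way up (27.5 mm above its underside); its z points up out of the grip. May be absent (None).
- long2_center (a point): long orange battery pack: block body 126 x 46 x 30 mm high (long side along its x), and upright on top in the middle a black carry grip, 44 mm long along x, 12 mm thick along y, 25 mm high; 55 mm high over all, about 300 g. It starts upright on the bench. This point is its centre, half-way up (27.5 mm above its underside); its z points up out of the grip. May be absent (None).
- short1_center (a point): short green battery pack: block body 60 x 46 x 30 mm high (long side along its x), and upright on top in the middle a black carry grip, 44 mm long along x, 12 mm thick along y, 25 mm high; 55 mm high over all, about 160 g. It starts upright on the bench. This point is its centre, half-way up (27.5 mm above its underside); its z points up out of the grip. May be absent (None).
- short2_center (a point): short green battery pack: block body 60 x 46 x 30 mm high (long side along its x), and upright on top in the middle a black carry grip, 44 mm long along x, 12 mm thick along y, 25 mm high; 55 mm high over all, about 160 g. It starts upright on the bench. This point is its centre, half-way up (27.5 mm above its underside); its z points up out of the grip. May be absent (None).
- short3_center (a point): short green battery pack: block body 60 x 46 x 30 mm high (long side along its x), and upright on top in the middle a black carry grip, 44 mm long along x, 12 mm thick along y, 25 mm high; 55 mm high over all, about 160 g. It starts upright on the bench. This point is its centre, half-way up (27.5 mm above its underside); its z points up out of the grip. May be absent (None).
- tape: roll of tape lying flat, 90 mm across, 45 mm high; a bystander. Origin: centre of its underside.
- carton: small cardboard carton 50 x 75 x 45 mm high; a bystander. Origin: centre of its underside.
- spray: aluminium spray can, 52 mm diameter, 160 mm high; a bystander. Origin: centre of its underside.
- mug: blue mug, 76 mm across, 85 mm high; a bystander. Origin: centre of its underside.
- driver: yellow-handled screwdriver lying on the bench; a bystander. Origin: centre of its underside (on the bench side of its middle).
- bowl: white bowl, 110 mm across, 50 mm high; a bystander. Origin: centre of its underside.
There are look-alikes about, which are no part of the job. What is meant by the part that bears jar_center is not purple, and is the larger of those in its own colour. What is shaped like the part that bears short2_center but yellow is not meant.

How it is judged:
By the outcome, as a careful person would: the job done as asked, in the order asked, and still so for the second after the job is handed in, with the robot touching nothing.
Of long1, long2, short1, short2, short3 only 3 to 5 are there at a start; the rules pass over those that are not, and their reading is None.
At some moment in a run one of long1, long2, short1, short2, short3 may be knocked a few centimetres aside while the robot is not near it.
It also fails if it takes over 210 s, if anything falls off the work surface, if the arm or the gripper's body presses on something with over 40 N, if the wrist force passes 120 N, or if a joint passes its speed limit or range.

ROBOT

A 7-joint arm with a two-finger parallel gripper is mounted at the origin on the work surface. World frame = base frame: x ahead of the robot, y to its left, z up, the work surface at z = 0. Lengths are in mm, angles in rad, forces in N, time in s.
With the tool pointing down it reaches from about 400 to 875 mm from the base axis. Payload 4.4 kg.
Tool frame: the origin (TCP) lies on the centre line of the jaws, within the pads' length; the fingertips stand 14 mm ahead of it and the grasp point (between the pads) lies 5 mm behind it; z points along the fingers, x is the direction in which the jaws open and shut, and the axes are right-handed (so a half turn about z gives the same grasp; the last joint's range is limited). The gripper opens to 85 mm and grips with 20 to 120 N. Pads are 22 mm wide; open, the fingers measure 114 mm over their backs; the gripper's body (76 mm by 85 mm) begins 54 mm behind the grasp point. The pads swing forward as they close: fully open they stand 13 mm farther back than shut.
Start: joints at [-1.4, 0.628, 0.038, 1.517, -0.027, 0.996, -0.02], TCP at [152.461, 631.881, 245.313] pointing down, gripper open.
Joint ranges: [-3.06, 3.06], [-0.37, 2.12], [-1.25, 1.32], [0.18, 2.47], [-1.1, 4.24], [0.23, 1.98], [-2.94, 2.94]. Speed limits (rad/s): [2.57, 2.57, 3.14, 3.14, 3.14, 3.14, 3.14].

INTERFACE

Orientations are given as [roll, pitch, yaw] about the fixed x, y, z axes, in that order (R = Rz(yaw) Ry(pitch) Rx(roll)).
In Python, from plant import manip gives the robot as it stands.
- The arm moves only by the tool servo_tool, never from a script. Its argument "targets" is a list of rows, each an object with "xyz": the shift along the tool's x, y, z in mm, a list of three; "turn": the turn, a rotation vector about the tool's x, y, z in degrees, a list of three; "jaw": the opening, from 0 (shut) to 1 (fully open). In form: [{"xyz": [dx, dy, dz], "turn": [ax, ay, az], "jaw": jaw}, ...]. A call has 1 to 20 rows; each row is the pose to reach, as a shift and turn from the pose commanded when the call began, along the tool's axes at that moment; what a row does not reach only later rows make up. A row lasts 1/12 s, in which the tool goes at most 41.7 mm and 7.16 degrees, less where a joint would pass 70% of its speed; a pose out of reach is approached as far as the arm can. A call with a gripper value outside its range is refused whole. The fingers move at their own pace and stop on an object; "newtons" is the grip in N (left out, the last holds). Time passes only in rows, so rows that repeat a pose let the fingers close. It gives the time, the measured TCP pose, the force and the opening at its end, in the units of the state.
- manip.get_state(): the state, without advancing time (a new reading comes with each control period).
- manip.get_image(name): name is "scene" or "top" or "wrist"; returns a dict with "img" (480x640x3 uint8, red, green, blue), "intrinsics" (3x3 intrinsics, pixels), "dist" ([k1, k2, p1, p2, k3] as OpenCV has them; the pictures are not rectified), "xyz" and "attitude" of the camera in the world. Camera axes: x right, y down, z forward; pixel columns grow to the right and rows downward; lengths in mm; the calibration is good to about 2 mm. A picture is of the moment at which its call begins. There is no depth.
- manip.close_job(): hands the job in, once; it reports no verdict.
The state is a dict: "time_s": time; "joint_pos": joint angles; "qvel": joint speeds; "joint_efforts": joint torques, N m; "ee_pos": TCP position; "eef_rot": TCP orientation; "force": force on the tool from outside, world axes, zero at the start; "torque": the same for the moment, N m; "width": finger opening in mm.
Only numpy, scipy, OpenCV 4.12 (cv2) and the standard library are available. Lean on these libraries where they do the work, as an engineer would, in place of code of your own. Each camera call takes 0.05 s, during which the arm holds its last target.

## Working session

There is one attempt and no reset: what is moved stays moved. The work goes in short steps, Python scripts to look and compute and a tool call to move; the robot and the scene stay as the last step left them, time stands still between calls to the robot, and variables do not carry over. Pictures are saved under pics/ and viewed, and the job is handed in when it is done.

Besides the shell and the picture viewer there is one more tool, called as a command line: name --argument value ..., lists and objects as JSON in quotes. servo_tool: Moves the arm, as the interface text tells. Its arguments: {"type":"object","properties":{"targets":{"type":"array","items":{"type":"object","properties":{"xyz":{"type":"array","items":{"type":"number"}},"turn":{"type":"array","items":{"type":"number"}},"jaw":{"type":"number"}}}},"newtons":{"type":"number"}},"required":["targets"]}

```bash
ls; mkdir -p pics
python3 - <<'E'
from plant import manip
import cv2
print(manip.get_state())
for n in ["scene","top","wrist"]:
    d=manip.get_image(n); cv2.imwrite(f"pics/{n}0.png",d["img"][:,:,::-1]); print(n,d["intrinsics"],d["dist"],d["xyz"],d["attitude"])
E
```

```text
pics
{'time_s': 0.0, 'joint_pos': array([-1.39980319,  0.62931358,  0.03840554,  1.5183984 , -0.02699006,
        0.99628671, -0.01997551]), 'qvel': array([-1.69406777e-04, -3.20477114e-05, -1.23885130e-03,  1.25534920e-03,
       -4.98080217e-04, -1.74172078e-03,  5.34599603e-04]), 'joint_efforts': array([ 1.67974966e-03, -5.63417029e+01,  1.22629903e+00, -1.93443185e+01,
        1.08518475e-02,  1.06127738e-02, -1.29947099e-05]), 'ee_pos': array([152.29269402, 631.281128  , 244.39976923]), 'eef_rot': array([3.14158192e+00, 1.88915498e-03, 1.33406184e+00]), 'force': array([0.74785955, 0.19993441, 0.0578444 ]), 'torque': array([-0.00848049,  0.04898043, -0.01573848]), 'width': 85.3758707317456}
scene [[574.85114973   0.         323.11706577]
 [  0.         574.85114973 242.56791613]
 [  0.           0.           1.        ]] [0.03512748 0.         0.         0.         0.        ] [1361.26005104  732.31697805  860.73888031] [-2.16342913 -0.00981423  2.30979805]
top [[624.30186138   0.         317.95558943]
 [  0.         624.30186138 242.7098478 ]
 [  0.           0.           1.        ]] [-0.18898475  0.          0.          0.          0.        ] [ 407.73173435    6.69120497 1449.89579572] [-3.02789702e+00 -2.91001183e-03 -1.56314365e+00]
wrist [[381.50990791   0.         313.81716439]
 [  0.         381.50990791 241.67040509]
 [  0.           0.           1.        ]] [-0.05338612  0.          0.          0.          0.        ] [ 77.53908614 648.26098721 373.37437739] [2.83819957e+00 2.20292516e-03 1.33348646e+00]
```

View pics/top0.png

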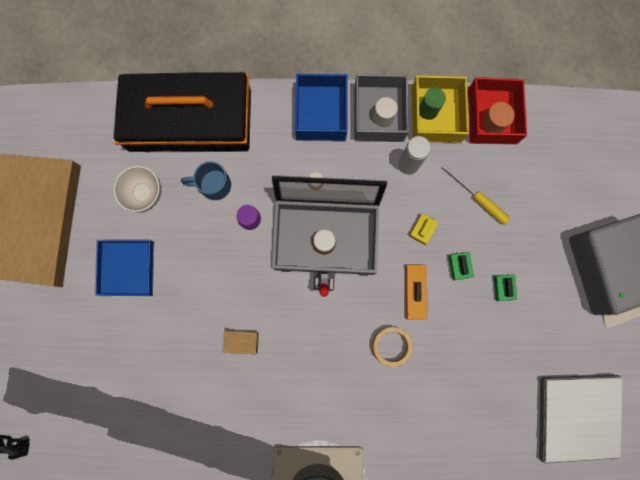

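View pics/scene0.png

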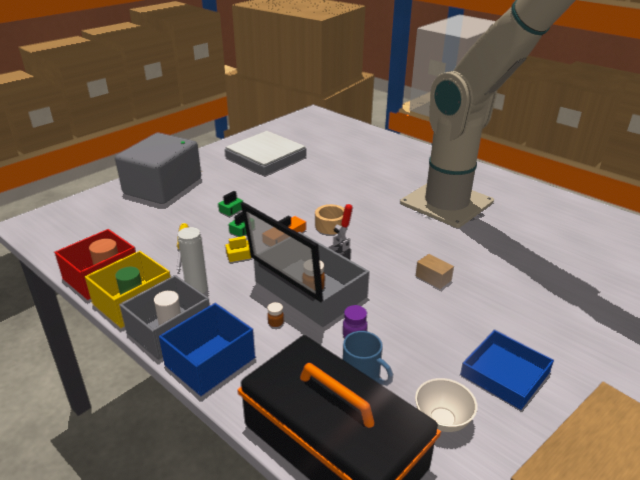

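View pics/wrist0.png

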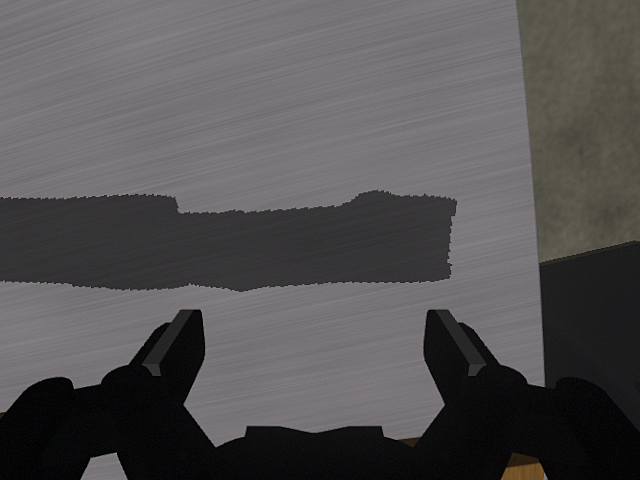

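The top view shows the case at about (325,238) with the jar inside at (324,241). The packs are one long orange at (417,292) and two shorts at (461,266) and (506,288). The yellow look-alike is at (425,229), the purple jar at (248,217), and the tray at (125,268).

```bash
cat > h.py <<'E'
import numpy as np, cv2
from scipy.spatial.transform import Rotation as R
from plant import manip
def Rm(a): return R.from_euler('xyz',a).as_matrix()
def get(n,save=None):
    d=manip.get_image(n)
    if save: cv2.imwrite(f"pics/{save}.png",d["img"][:,:,::-1])
    return d
def ray(d,uv):
    uv=np.asarray(uv,float).reshape(-1,1,2)
    p=cv2.undistortPoints(uv,np.array(d["intrinsics"]),np.array(d["dist"])).reshape(-1,2)
    v=np.c_[p,np.ones(len(p))]@Rm(d["attitude"]).T
    return v
def plane(d,uv,z):
    v=ray(d,uv); o=np.array(d["xyz"])
    return o+v*((z-o[2])/v[:,2])[:,None]
def proj(d,P):
    M=Rm(d["attitude"]); 
    q=(np.asarray(P,float).reshape(-1,3)-np.array(d["xyz"]))@M
    return cv2.projectPoints(q.reshape(-1,1,3),np.zeros(3),np.zeros(3),np.array(d["intrinsics"]),np.array(d["dist"]))[0].reshape(-1,2)
def mask(d,lo,hi):
    return cv2.inRange(cv2.cvtColor(d["img"],cv2.COLOR_RGB2HSV),np.array(lo),np.array(hi))
def blobs(m,amin=30):
    c,_=cv2.findContours(m,cv2.RETR_EXTERNAL,cv2.CHAIN_APPROX_NONE)
    return [x for x in c if cv2.contourArea(x)>amin]
COL=dict(orange=((8,150,100),(20,255,255)),green=((55,120,40),(75,255,255)),blue=((105,150,40),(120,255,255)),red=((0,180,80),(3,255,255)),yellow=((22,150,100),(30,255,255)),purple=((130,100,40),(160,255,255)))
E
cat > m0.py <<'E'
from h import *
d=get("top")
for c in ["orange","green","blue","yellow"]:
    for b in blobs(mask(d,*COL[c])):
        z={"orange":30,"green":30,"yellow":30,"blue":35}[c]
        P=plane(d,b.reshape(-1,2),z)[:,:2].astype(np.float32)
        r=cv2.minAreaRect(P); print(c,cv2.contourArea(b),np.round(r[0],1),np.round(r[1],1),round(r[2],1), np.round(b.reshape(-1,2).mean(0)))
i=cv2.resize(d["img"][140:370,220:540,::-1],None,fx=2.5,fy=2.5,interpolation=cv2.INTER_CUBIC)
cv2.imwrite("pics/topc.png",i)
E
python3 m0.py
```

```text
orange 982.5 [ 459.7 -220.6] [121.7  45.6] 1.2 [416. 292.]
orange 459.0 [ 885.8 -436.2] [59.7 61.4] 44.6 [501. 114.]
orange 451.0 [909.4 340.8] [164.1  25.3] 89.3 [178. 100.]
orange 241.0 [890.  332.4] [172.3 319.1] 0.1 [202. 130.]
green 444.5 [ 469.1 -430.1] [56.7 48.6] 4.4 [505. 288.]
green 442.5 [ 520.1 -325.5] [57.  46.9] 8.9 [461. 266.]
blue 2878.0 [508.3 452.7] [123.7 133.1] 0.8 [124. 268.]
blue 3214.0 [894.1  -0. ] [120.  162.2] 89.9 [321. 106.]
yellow 456.0 [ 604.6 -239.6] [45.5 60.1] 61.3 [424. 229.]
yellow 349.0 [ 656.1 -401.4] [97.7 23.7] 49.4 [491. 207.]
yellow 2900.0 [ 903.5 -289.8] [149.  126.7] 1.1 [441. 105.]
```

View pics/topc.png

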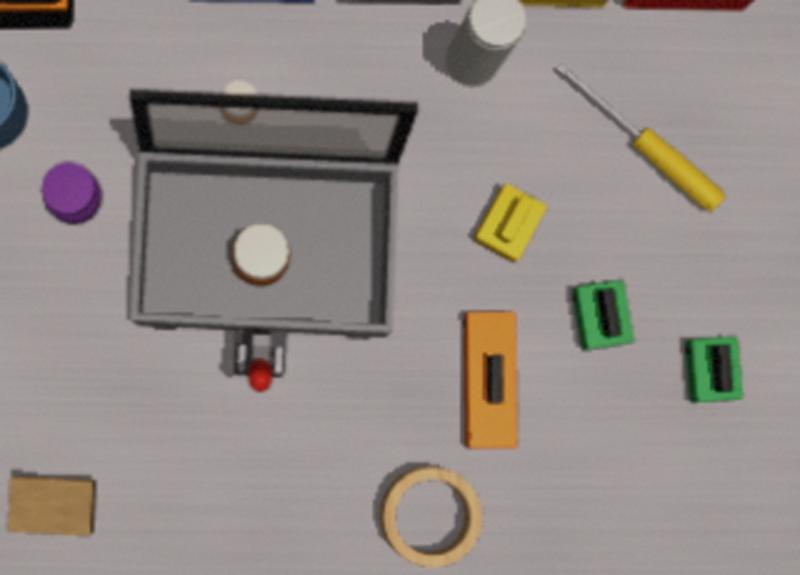

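Run:
```python
from h import *
d=get("top")
i=cv2.resize(d["img"][190:300,260:395,::-1],None,fx=5.9,fy=5.4,interpolation=cv2.INTER_CUBIC)
i=cv2.resize(d["img"][190:300,265:395,::-1],None,fx=5,fy=5,interpolation=cv2.INTER_CUBIC)
i=cv2.convertScaleAbs(i,alpha=1.6)
cv2.imwrite("pics/topd.png",i)
```

```text
(no output)
```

View pics/topd.png

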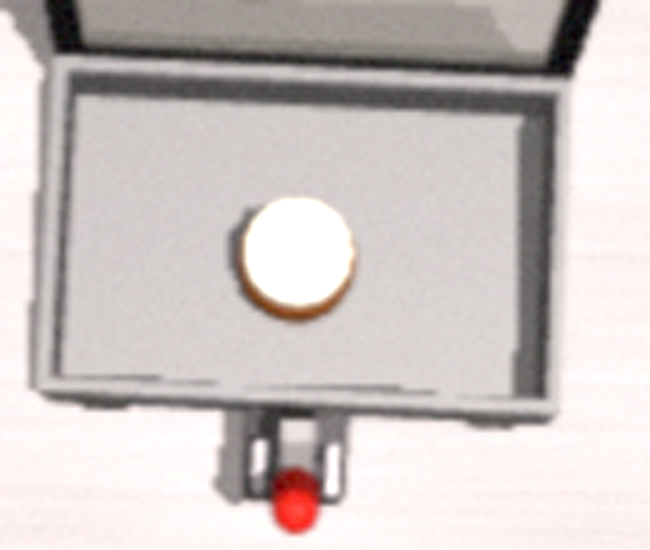

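Run:
```python
from h import *
d=get("top")
f=lambda L:[( (u+.5)/5-.5+265,(v+.5)/5-.5+190) for u,v in L]
o=plane(d,f([(35,388),(555,413),(575,76),(52,57)]),76)
print(o.round(1),o.mean(0)); 
i=plane(d,f([(58,378),(545,398),(555,95),(70,75)]),76); print(i.round(1),i.mean(0))
for q in(o,i):
  v=(q[0]-q[1])+(q[3]-q[2]); print("yaw",np.arctan2(-v[0],v[1]), [np.linalg.norm(q[k]-q[k-1]).round(1) for k in range(4)])
print("jar cap",plane(d,f([(298,252)]),70), "handle",plane(d,f([(296,510)]),172))
```

```text
[[ 509.4  105.8   76. ]
 [ 500.1 -123.9   76. ]
 [ 651.1 -133.3   76. ]
 [ 657.7  100.6   76. ]] [579.58396836 -12.69720714  76.        ]
[[ 513.9   95.7   76. ]
 [ 506.7 -119.5   76. ]
 [ 642.4 -124.3   76. ]
 [ 649.6   92.4   76. ]] [578.15977277 -13.91054302  76.        ]
yaw -0.03432925717440014 [np.float64(148.4), np.float64(229.9), np.float64(151.3), np.float64(234.1)]
yaw -0.03338569566581895 [np.float64(135.7), np.float64(215.3), np.float64(135.7), np.float64(216.9)]
jar cap [[571.50801412  -9.97094461  70.        ]] handle [[453.17416226  -8.62863526 172.        ]]
```

```bash
cat > go.py <<'E'
# usage: go.py x,y,z[,yaw[,tiltpitch]] ... -> tool-frame shifts from the measured pose
import sys
from h import *
s=manip.get_state(); p=s["ee_pos"]; M=Rm(s["eef_rot"])
print("t %.2f"%s["time_s"],"pos",p.round(1),"rot",s["eef_rot"].round(3),"F",s["force"].round(1),"w",round(s["width"],1))
for a in sys.argv[1:]:
    v=list(map(float,a.split(","))); yaw=v[3] if len(v)>3 else s["eef_rot"][2]
    T=Rm([np.pi,0,yaw])
    print(a,"xyz",(M.T@(np.array(v[:3])-p)).round(1),"turn",np.degrees(R.from_matrix(M.T@T).as_rotvec()).round(1))
E
python3 go.py 571,-10,330,1.536
```

```text
t 0.30 pos [152.4 631.7 245. ] rot [-3.142e+00  1.000e-03  1.334e+00] F [ 0.4 -0.3 -0.9] w 85.3
571,-10,330,1.536 xyz [-525.6  557.5  -84.7] turn [ -0.    0.  -11.6]
```

servo_tool --targets '[{"xyz":[-10,10,-85],"turn":[0,0,0],"jaw":1},{"xyz":[-10,10,-85],"turn":[0,0,0],"jaw":1},{"xyz":[-525.6,557.5,-85],"turn":[0,0,-11.6],"jaw":1},{"xyz":[-525.6,557.5,-85],"turn":[0,0,-11.6],"jaw":1},{"xyz":[-525.6,557.5,-85],"turn":[0,0,-11.6],"jaw":1},{"xyz":[-525.6,557.5,-85],"turn":[0,0,-11.6],"jaw":1},{"xyz":[-525.6,557.5,-85],"turn":[0,0,-11.6],"jaw":1},{"xyz":[-525.6,557.5,-85],"turn":[0,0,-11.6],"jaw":1},{"xyz":[-525.6,557.5,-85],"turn":[0,0,-11.6],"jaw":1},{"xyz":[-525.6,557.5,-85],"turn":[0,0,-11.6],"jaw":1},{"xyz":[-525.6,557.5,-85],"turn":[0,0,-11.6],"jaw":1},{"xyz":[-525.6,557.5,-85],"turn":[0,0,-11.6],"jaw":1},{"xyz":[-525.6,557.5,-85],"turn":[0,0,-11.6],"jaw":1},{"xyz":[-525.6,557.5,-85],"turn":[0,0,-11.6],"jaw":1},{"xyz":[-525.6,557.5,-85],"turn":[0,0,-11.6],"jaw":1},{"xyz":[-525.6,557.5,-85],"turn":[0,0,-11.6],"jaw":1},{"xyz":[-525.6,557.5,-85],"turn":[0,0,-11.6],"jaw":1},{"xyz":[-525.6,557.5,-85],"turn":[0,0,-11.6],"jaw":1},{"xyz":[-525.6,557.5,-85],"turn":[0,0,-11.6],"jaw":1},{"xyz":[-525.6,557.5,-85],"turn":[0,0,-11.6],"jaw":1}]' --newtons 40

```text
time_s: 1.97
ee_pos: [570.5, -9.6, 330.4]
eef_rot: [3.141, -0.0, 1.536]
force: [-0.2, 1.0, -0.9]
width: 85.2
```

Fast and accurate. A wrist view will let me check the jar and the case.

Run:
```python
from h import *
d=get("wrist","w1"); print(d["xyz"],d["attitude"])
```

```text
[493.49597825  -8.17719962 459.32024257] [2.83806381e+00 3.59593608e-04 1.53599599e+00]
```

View pics/w1.png

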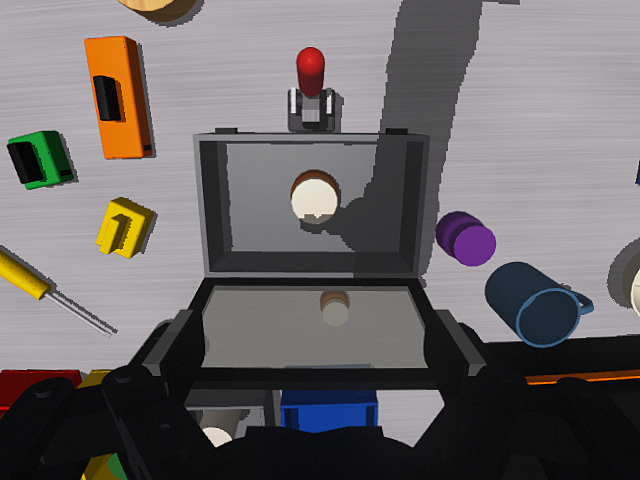

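Run:
```python
from h import *
d=get("wrist")
q=plane(d,[(193,134),(430,134),(437,277),(205,278)],76); print(q.round(1),q.mean(0).round(1))
print(plane(d,[(291,201),(340,201),(315,178),(315,223)],70).round(1))
print(plane(d,[(310,58)],172).round(1))
```

```text
[[ 503.4 -138.5   76. ]
 [ 513.9   92.4   76. ]
 [ 664.9  106.8   76. ]
 [ 655.5 -146.4   76. ]] [584.4 -21.4  76. ]
[[575.5 -47.2  70. ]
 [577.8   3.5  70. ]
 [552.9 -21.3  70. ]
 [600.2 -23.4  70. ]]
[[454.9 -19.8 172. ]]
```

```bash
python3 go.py
python3 - <<'E'
from h import *
d=get("wrist","w2"); print(d["xyz"],d["attitude"])
print(plane(d,[(291,201),(340,201),(315,178),(315,223)],70).round(1))
print(ray(d,[(315,200)]))
E
```

```text
t 2.07 pos [572.2 -16.4 330.2] rot [3.139 0.005 1.525] F [-1.1  0.5  0.4] w 85.5
[495.03509019 -13.38411955 458.88429105] [2.83561132 0.00609888 1.52483211]
[[572.5 -43.   70. ]
 [574.8   7.7  70. ]
 [549.9 -17.1  70. ]
 [597.1 -19.2  70. ]]
[[ 0.19666893 -0.01196321 -0.98647513]]
```

View pics/w2.png

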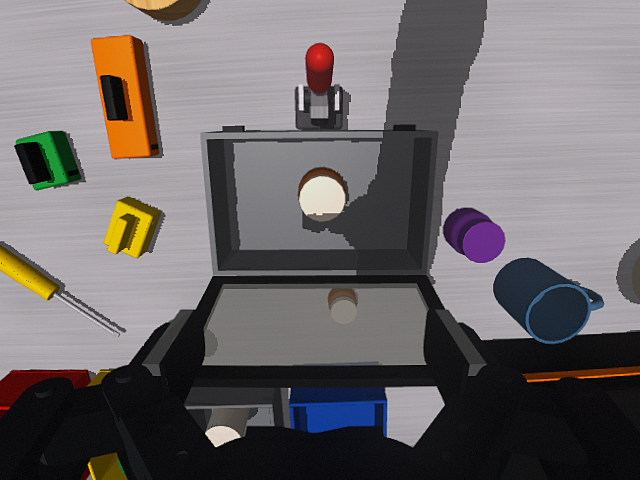

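servo_tool --targets '[{"xyz":[0,0,30],"turn":[0,0,0],"jaw":1},{"xyz":[0,0,50],"turn":[0,0,0],"jaw":1},{"xyz":[0,0,50],"turn":[0,0,0],"jaw":1},{"xyz":[0,0,50],"turn":[0,0,0],"jaw":1},{"xyz":[0,0,50],"turn":[0,0,0],"jaw":1},{"xyz":[0,0,50],"turn":[0,0,0],"jaw":1}]'

```text
time_s: 2.62
ee_pos: [570.5, -7.2, 281.9]
eef_rot: [3.139, -0.0, 1.537]
force: [-0.2, -0.6, -0.5]
width: 85.2
```

```bash
python3 go.py
python3 - <<'E'
from h import *
d=get("wrist","w3"); print(d["xyz"],d["attitude"])
np.save("w3.npy",d,allow_pickle=True)
m=mask(d,(0,0,190),(179,70,255))
for b in blobs(m,300): print(cv2.minEnclosingCircle(b),cv2.boundingRect(b), plane(d,[cv2.minEnclosingCircle(b)[0]],70).round(1))
E
python3 go.py
```

```text
t 2.62 pos [570.5  -7.2 281.9] rot [ 3.139 -0.     1.537] F [-0.2 -0.6 -0.5] w 85.2
[493.26145442  -5.8282243  410.56278763] [2.83556192e+00 2.17065064e-04 1.53677674e+00]
((99.0, 463.0), 18.027854919433594) (84, 453, 33, 24) [[ 870.9 -277.1   70. ]]
((311.0909118652344, 210.81817626953125), 25.44246482849121) (286, 186, 51, 40) [[571.2 -11.   70. ]]
t 2.67 pos [570.5  -7.3 281.8] rot [ 3.139 -0.     1.537] F [0.2 0.7 0. ] w 85.6
```

View pics/w3.png

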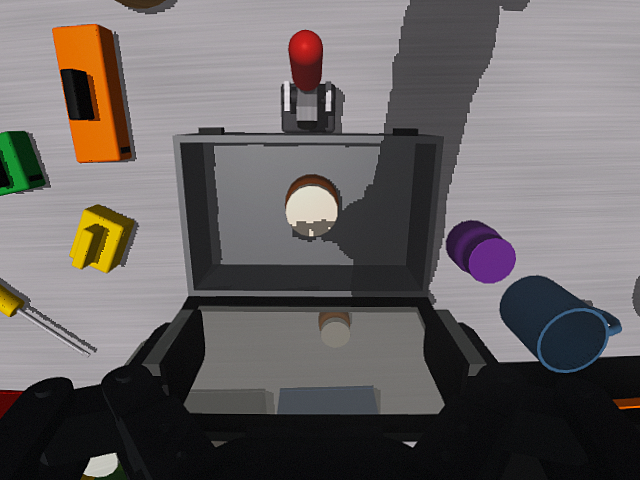

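```bash
python3 go.py 571.2,-10.5,44,1.536
```

```text
t 2.67 pos [570.5  -7.3 281.8] rot [ 3.139 -0.     1.537] F [0.2 0.7 0. ] w 85.6
571.2,-10.5,44,1.536 xyz [-3.200e+00  2.000e-01  2.378e+02] turn [ 0.2 -0.   0.1]
```

servo_tool --targets '[{"xyz":[-3.2,0.2,35],"turn":[0.2,0,0],"jaw":1},{"xyz":[-3.2,0.2,70],"turn":[0.2,0,0],"jaw":1},{"xyz":[-3.2,0.2,105],"turn":[0.2,0,0],"jaw":1},{"xyz":[-3.2,0.2,140],"turn":[0.2,0,0],"jaw":1},{"xyz":[-3.2,0.2,165],"turn":[0.2,0,0],"jaw":1},{"xyz":[-3.2,0.2,185],"turn":[0.2,0,0],"jaw":1},{"xyz":[-3.2,0.2,200],"turn":[0.2,0,0],"jaw":1},{"xyz":[-3.2,0.2,215],"turn":[0.2,0,0],"jaw":1},{"xyz":[-3.2,0.2,228],"turn":[0.2,0,0],"jaw":1},{"xyz":[-3.2,0.2,238],"turn":[0.2,0,0],"jaw":1},{"xyz":[-3.2,0.2,238],"turn":[0.2,0,0],"jaw":1},{"xyz":[-3.2,0.2,238],"turn":[0.2,0,0],"jaw":0.3},{"xyz":[-3.2,0.2,238],"turn":[0.2,0,0],"jaw":0.3},{"xyz":[-3.2,0.2,238],"turn":[0.2,0,0],"jaw":0.3},{"xyz":[-3.2,0.2,238],"turn":[0.2,0,0],"jaw":0.3},{"xyz":[-3.2,0.2,238],"turn":[0.2,0,0],"jaw":0.3},{"xyz":[-3.2,0.2,238],"turn":[0.2,0,0],"jaw":0.3}]' --newtons 40

```text
time_s: 4.08
ee_pos: [570.7, -10.9, 43.9]
eef_rot: [-3.14, -0.0, 1.536]
force: [-0.1, 1.8, 6.1]
width: 51.4
```

```bash
python3 go.py 571,-11,200,1.536 508,453,200,1.536 508,453,46,1.536
```

```text
t 4.08 pos [570.7 -10.9  43.9] rot [-3.14  -0.     1.536] F [-0.1  1.8  6.1] w 51.4
571,-11,200,1.536 xyz [-1.000e-01  1.000e-01 -1.561e+02] turn [-0.1 -0.   0. ]
508,453,200,1.536 xyz [ 461.5  -78.8 -155.8] turn [-0.1 -0.   0. ]
508,453,46,1.536 xyz [461.4 -78.6  -1.8] turn [-0.1 -0.   0. ]
```

servo_tool --targets '[{"xyz":[0,0,-15],"turn":[0,0,0],"jaw":0.3},{"xyz":[0,0,-45],"turn":[0,0,0],"jaw":0.3},{"xyz":[0,0,-80],"turn":[0,0,0],"jaw":0.3},{"xyz":[0,0,-115],"turn":[0,0,0],"jaw":0.3},{"xyz":[10,0,-145],"turn":[0,0,0],"jaw":0.3},{"xyz":[35,-4,-156],"turn":[0,0,0],"jaw":0.3},{"xyz":[70,-10,-156],"turn":[0,0,0],"jaw":0.3},{"xyz":[110,-17,-156],"turn":[0,0,0],"jaw":0.3},{"xyz":[150,-24,-156],"turn":[0,0,0],"jaw":0.3},{"xyz":[190,-31,-156],"turn":[0,0,0],"jaw":0.3},{"xyz":[230,-38,-156],"turn":[0,0,0],"jaw":0.3},{"xyz":[270,-45,-156],"turn":[0,0,0],"jaw":0.3},{"xyz":[310,-52,-156],"turn":[0,0,0],"jaw":0.3},{"xyz":[350,-59,-156],"turn":[0,0,0],"jaw":0.3},{"xyz":[385,-65,-156],"turn":[0,0,0],"jaw":0.3},{"xyz":[415,-71,-156],"turn":[0,0,0],"jaw":0.3},{"xyz":[440,-75,-156],"turn":[0,0,0],"jaw":0.3},{"xyz":[455,-77,-156],"turn":[0,0,0],"jaw":0.3},{"xyz":[461.5,-78.5,-156],"turn":[0,0,0],"jaw":0.3},{"xyz":[461.5,-78.5,-156],"turn":[0,0,0],"jaw":0.3}]'

```text
time_s: 5.75
ee_pos: [506.6, 454.8, 198.7]
eef_rot: [-3.138, -0.001, 1.539]
force: [-0.8, -0.3, -1.5]
width: 51.2
```

servo_tool --targets '[{"xyz":[0,0,0],"turn":[0,0,0],"jaw":0.3},{"xyz":[0,0,0],"turn":[0,0,0],"jaw":0.3}]'

```text
time_s: 5.92
ee_pos: [508.6, 450.7, 198.8]
eef_rot: [-3.139, 0.002, 1.534]
force: [0.2, -0.4, -1.3]
width: 51.3
```

```bash
python3 go.py 508,453,46,1.536
python3 - <<'E'
from h import *
get("wrist","w4");get("scene","s4")
E
```

```text
t 5.92 pos [508.6 450.7 198.8] rot [-3.139e+00  2.000e-03  1.534e+00] F [ 0.2 -0.4 -1.3] w 51.3
508,453,46,1.536 xyz [  2.5  -0.3 152.8] turn [-0.2  0.1 -0.1]
```

View pics/w4.png

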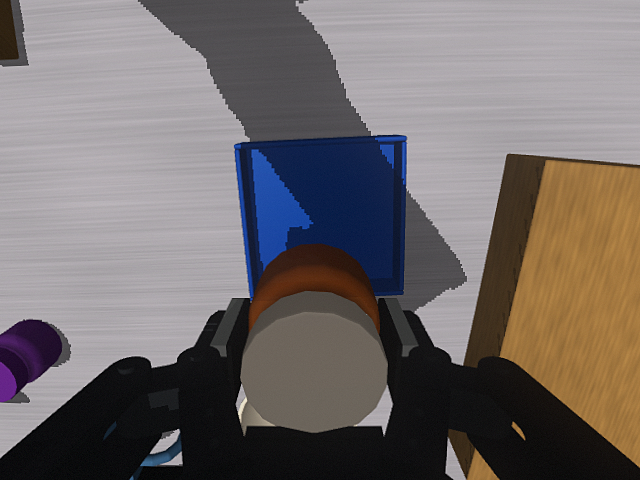

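View pics/s4.png

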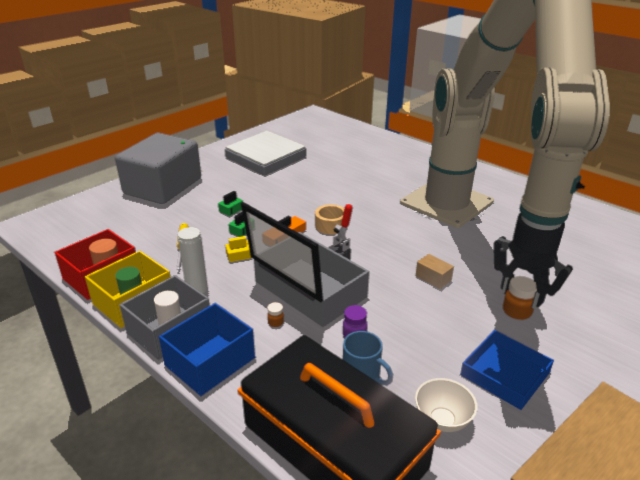

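```bash
python3 - <<'E'
from h import *
d=get("wrist")
q=plane(d,[(236,145),(406,137),(403,294),(252,297)],35);print(q.round(1),q.mean(0))
E
python3 go.py 510,453,46,1.536
```

```text
[[444.8 393.4  35. ]
 [443.7 520.6  35. ]
 [571.7 522.3  35. ]
 [569.7 394.9  35. ]] [507.46700967 457.81756524  35.        ]
t 6.07 pos [508.5 451.3 198.8] rot [-3.138e+00  1.000e-03  1.534e+00] F [ 0.4  0.9 -1.1] w 51.5
510,453,46,1.536 xyz [  1.8   1.9 152.8] turn [-0.2  0.  -0.1]
```

servo_tool --targets '[{"xyz":[4,0,35],"turn":[0,0,0],"jaw":0.3},{"xyz":[4,0,65],"turn":[0,0,0],"jaw":0.3},{"xyz":[4,0,95],"turn":[0,0,0],"jaw":0.3},{"xyz":[4,0,118],"turn":[0,0,0],"jaw":0.3},{"xyz":[4,0,135],"turn":[0,0,0],"jaw":0.3},{"xyz":[4,0,146],"turn":[0,0,0],"jaw":0.3},{"xyz":[4,0,152],"turn":[0,0,0],"jaw":0.3},{"xyz":[4,0,155.5],"turn":[0,0,0],"jaw":0.3},{"xyz":[4,0,155.5],"turn":[0,0,0],"jaw":0.3},{"xyz":[4,0,155.5],"turn":[0,0,0],"jaw":0.3},{"xyz":[4,0,155.5],"turn":[0,0,0],"jaw":0.8},{"xyz":[4,0,155.5],"turn":[0,0,0],"jaw":0.8},{"xyz":[4,0,155.5],"turn":[0,0,0],"jaw":0.8},{"xyz":[4,0,150],"turn":[0,0,0],"jaw":0.8},{"xyz":[4,0,130],"turn":[0,0,0],"jaw":0.8},{"xyz":[4,0,100],"turn":[0,0,0],"jaw":0.8},{"xyz":[4,0,60],"turn":[0,0,0],"jaw":0.8},{"xyz":[4,0,20],"turn":[0,0,0],"jaw":0.8},{"xyz":[4,0,-20],"turn":[0,0,0],"jaw":0.8},{"xyz":[4,0,-30],"turn":[0,0,0],"jaw":0.8}]'

```text
time_s: 7.73
ee_pos: [511.1, 459.1, 237.0]
eef_rot: [3.136, -0.009, 1.536]
force: [1.0, 1.0, 0.4]
width: 68.8
```

```bash
python3 go.py;  python3 - <<'E'
from h import *
get("wrist","w5");get("scene","s5")
E
python3 m0.py
```

```text
t 7.73 pos [511.1 459.1 237. ] rot [ 3.136 -0.009  1.536] F [1.  1.  0.4] w 68.8
orange 991.5 [ 459.7 -220.1] [121.5  45.7] 0.8 [416. 292.]
orange 461.0 [ 885.8 -436.2] [59.7 61.4] 44.6 [501. 114.]
orange 458.5 [909.2 341. ] [ 27.5 164. ] 0.2 [178. 100.]
orange 253.0 [890.  332.4] [172.3 319.1] 0.1 [202. 130.]
green 444.5 [ 469.2 -430. ] [56.5 48.8] 4.4 [505. 288.]
green 441.5 [ 520.  -325.5] [57.1 46.9] 8.9 [461. 266.]
blue 2038.0 [508.1 453. ] [128.  133.5] 0.5 [124. 267.]
blue 3215.0 [894.1  -0. ] [120.  162.2] 89.9 [321. 106.]
yellow 455.5 [ 604.6 -239.6] [45.5 60.1] 61.3 [424. 229.]
yellow 351.5 [ 656.  -401.3] [97.7 23.9] 49.4 [491. 207.]
yellow 2951.0 [ 897.1 -290.4] [126.2 163.3] 88.6 [443. 111.]
```

View pics/w5.png

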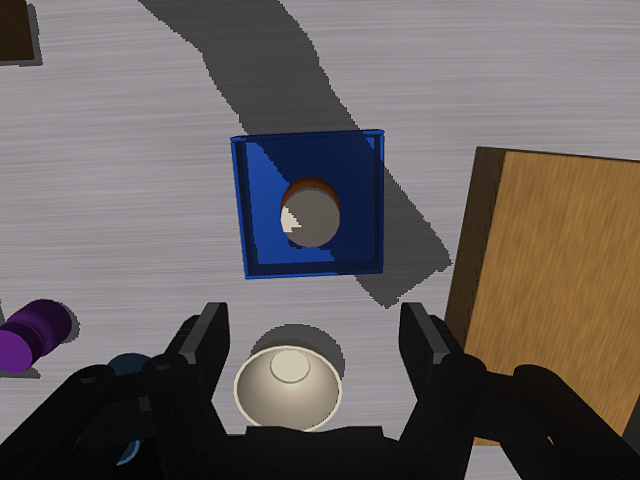

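```bash
python3 go.py 480,-220,290,1.571
```

```text
t 7.88 pos [508.4 457.3 230.3] rot [-3.140e+00 -2.000e-03  1.536e+00] F [-0.2 -0.2 -0.4] w 68.7
480,-220,290,1.571 xyz [-677.8   -5.2  -61.2] turn [-0.1 -0.1 -2. ]
```

servo_tool --targets '[{"xyz":[-20,0,-30],"turn":[0,0,0],"jaw":0.7},{"xyz":[-60,0,-50],"turn":[0,0,0],"jaw":0.7},{"xyz":[-100,0,-61],"turn":[0,0,0],"jaw":0.7},{"xyz":[-140,0,-61],"turn":[0,0,0],"jaw":0.7},{"xyz":[-180,0,-61],"turn":[0,0,0],"jaw":0.7},{"xyz":[-220,0,-61],"turn":[0,0,0],"jaw":0.7},{"xyz":[-260,0,-61],"turn":[0,0,-1],"jaw":0.7},{"xyz":[-300,0,-61],"turn":[0,0,-1],"jaw":0.7},{"xyz":[-340,0,-61],"turn":[0,0,-1],"jaw":0.7},{"xyz":[-380,0,-61],"turn":[0,0,-2],"jaw":0.7},{"xyz":[-420,0,-61],"turn":[0,0,-2],"jaw":0.7},{"xyz":[-460,0,-61],"turn":[0,0,-2],"jaw":0.7},{"xyz":[-500,-2,-61],"turn":[0,0,-2],"jaw":0.7},{"xyz":[-540,-4,-61],"turn":[0,0,-2],"jaw":0.7},{"xyz":[-580,-5,-61],"turn":[0,0,-2],"jaw":0.7},{"xyz":[-615,-5,-61],"turn":[0,0,-2],"jaw":0.7},{"xyz":[-645,-5,-61],"turn":[0,0,-2],"jaw":0.7},{"xyz":[-665,-5,-61],"turn":[0,0,-2],"jaw":0.7},{"xyz":[-677,-5,-61],"turn":[0,0,-2],"jaw":0.7},{"xyz":[-677,-5,-61],"turn":[0,0,-2],"jaw":0.7}]'

```text
time_s: 9.55
ee_pos: [478.6, -222.0, 288.3]
eef_rot: [-3.135, 0.001, 1.567]
force: [0.3, -0.3, -0.3]
width: 59.6
```

servo_tool --targets '[{"xyz":[0,0,0],"turn":[0,0,0],"jaw":0.7},{"xyz":[0,0,0],"turn":[0,0,0],"jaw":0.7},{"xyz":[0,0,0],"turn":[0,0,0],"jaw":0.7}]'

```text
time_s: 9.8
ee_pos: [480.3, -217.3, 289.2]
eef_rot: [-3.137, -0.001, 1.574]
force: [0.3, -0.1, -0.3]
width: 59.8
```

```bash
cat > mw.py <<'E'
import sys
from h import *
d=get("wrist",sys.argv[1])
s=manip.get_state(); print("t",s["time_s"],s["ee_pos"].round(1),s["eef_rot"].round(3))
for c in sys.argv[2].split(","):
    z=30
    for b in blobs(mask(d,*COL[c]),300):
        P=plane(d,b.reshape(-1,2),z)[:,:2].astype(np.float32); r=cv2.minAreaRect(P)
        x,y,w,h=cv2.boundingRect(b)
        print(c,np.round(r[0],1),np.round(r[1],1),round(r[2],1),(x,y,w,h))
# black grips inside orange/green boxes, at their top face z=55
E
python3 mw.py w6 orange,green
```

```text
t 9.85 [ 480.3 -217.5  289.4] [-3.138e+00 -1.000e-03  1.574e+00]
orange [ 459.1 -223.6] [123.1  45. ] 0.3 (286, 118, 46, 122)
green [ 517.4 -327.5] [62.4 49.5] 9.2 (183, 204, 53, 63)
green [ 468.6 -434.3] [59.9 46.3] 3.6 (80, 160, 53, 60)
```

View pics/w6.png

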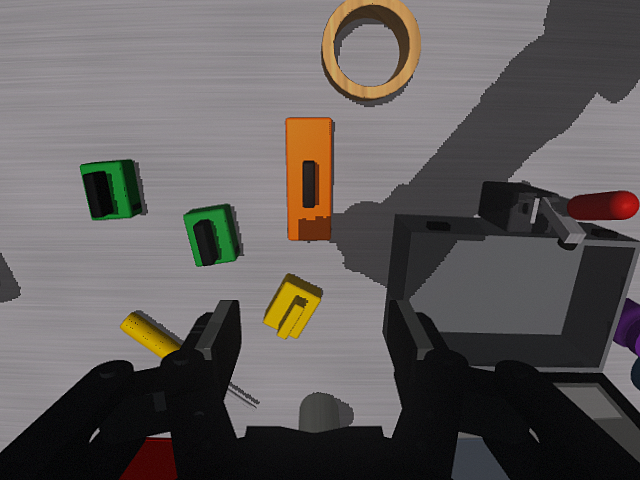

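```bash
python3 - <<'E'
from h import *
d=get("wrist")
print(plane(d,[(309,183)],45),plane(d,[(204,240)],50),plane(d,[(97,192)],50))
E
python3 go.py 459.5,-222.5,50,1.576
```

```text
[[ 459.01504206 -223.48225404   45.        ]] [[ 516.13719302 -329.9604646    50.        ]] [[ 466.75056175 -433.31272212   50.        ]]
t 9.90 pos [ 480.3 -217.9  289.5] rot [-3.138e+00 -1.000e-03  1.574e+00] F [ 0.4 -0.1  0.8] w 59.9
459.5,-222.5,50,1.576 xyz [ -4.7 -19.9 239.6] turn [-0.2 -0.  -0.1]
```

servo_tool --targets '[{"xyz":[-5,-20,35],"turn":[-0.2,0,0],"jaw":0.5},{"xyz":[-5,-20,70],"turn":[-0.2,0,0],"jaw":0.5},{"xyz":[-5,-20,105],"turn":[-0.2,0,0],"jaw":0.5},{"xyz":[-5,-20,140],"turn":[-0.2,0,0],"jaw":0.5},{"xyz":[-5,-20,170],"turn":[-0.2,0,0],"jaw":0.5},{"xyz":[-5,-20,195],"turn":[-0.2,0,0],"jaw":0.5},{"xyz":[-5,-20,215],"turn":[-0.2,0,0],"jaw":0.5},{"xyz":[-5,-20,228],"turn":[-0.2,0,0],"jaw":0.5},{"xyz":[-5,-20,236],"turn":[-0.2,0,0],"jaw":0.5},{"xyz":[-5,-20,240],"turn":[-0.2,0,0],"jaw":0.5},{"xyz":[-5,-20,240],"turn":[-0.2,0,0],"jaw":0.5},{"xyz":[-5,-20,240],"turn":[-0.2,0,0],"jaw":0.5}]'

```text
time_s: 10.9
ee_pos: [459.6, -224.5, 50.2]
eef_rot: [3.141, 0.0, 1.572]
force: [-0.0, 0.3, 0.9]
width: 42.5
```

```bash
python3 go.py;  python3 - <<'E'
from h import *
get("wrist","w7")
E
```

```text
t 10.90 pos [ 459.6 -224.5   50.2] rot [3.141 0.    1.572] F [-0.   0.3  0.9] w 42.5
```

View pics/w7.png

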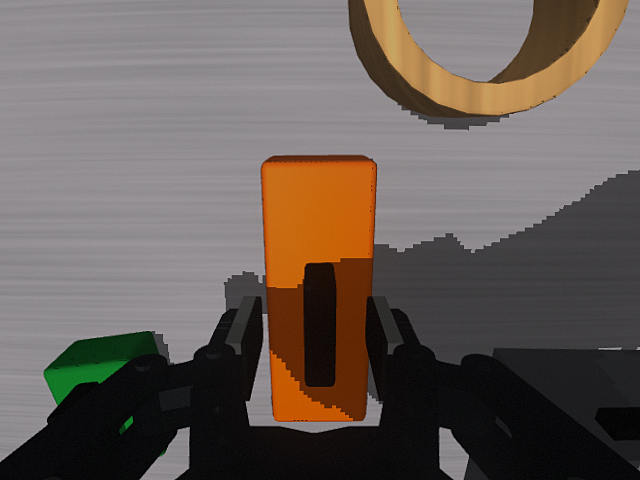

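servo_tool --targets '[{"xyz":[0,0,2],"turn":[0,0,0],"jaw":0},{"xyz":[0,0,2],"turn":[0,0,0],"jaw":0},{"xyz":[0,0,2],"turn":[0,0,0],"jaw":0},{"xyz":[0,0,2],"turn":[0,0,0],"jaw":0},{"xyz":[0,0,2],"turn":[0,0,0],"jaw":0},{"xyz":[0,0,-10],"turn":[0,0,0],"jaw":0},{"xyz":[0,0,-30],"turn":[0,0,0],"jaw":0},{"xyz":[0,0,-65],"turn":[0,0,0],"jaw":0},{"xyz":[0,0,-100],"turn":[0,0,0],"jaw":0},{"xyz":[0,0,-130],"turn":[0,0,0],"jaw":0},{"xyz":[0,0,-150],"turn":[0,0,0],"jaw":0},{"xyz":[0,0,-150],"turn":[0,0,0],"jaw":0},{"xyz":[0,0,-150],"turn":[0,0,0],"jaw":0}]' --newtons 70

```text
time_s: 12.03
ee_pos: [459.3, -224.6, 200.1]
eef_rot: [3.14, 0.001, 1.571]
force: [1.1, -0.2, -3.5]
width: 10.4
```

```bash
python3 - <<'E'
from h import *
c=np.array([579,-13]);y=-.035
M=np.array([[np.cos(y),-np.sin(y)],[np.sin(y),np.cos(y)]])
for q in [(0,-70),(0,-60),(0,0),(0,65),(0,70),(5,0)]: print(q,(c+M@np.array(q)).round(1))
get("wrist","w8")
E
python3 go.py 500,-79,200,1.536 578,-78,200,1.536 578,-78,85,1.536
```

```text
(0, -70) [576.6 -83. ]
(0, -60) [576.9 -73. ]
(0, 0) [579. -13.]
(0, 65) [581.3  52. ]
(0, 70) [581.4  57. ]
(5, 0) [584.  -13.2]
t 12.08 pos [ 458.5 -224.1  199. ] rot [-3.141e+00 -1.000e-03  1.572e+00] F [-0.3  0.5 -3.5] w 10.5
500,-79,200,1.536 xyz [145.   41.6  -1. ] turn [-0.1 -0.   2. ]
578,-78,200,1.536 xyz [146.  119.6  -1. ] turn [-0.1 -0.   2. ]
578,-78,85,1.536 xyz [145.9 119.7 114. ] turn [-0.1 -0.   2. ]
```

View pics/w8.png

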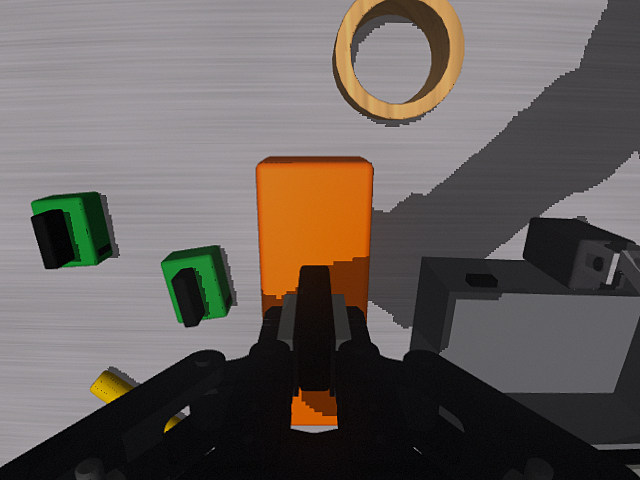

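servo_tool --targets '[{"xyz":[25,21,-1],"turn":[0,0,0],"jaw":0},{"xyz":[50,42,-1],"turn":[0,0,1],"jaw":0},{"xyz":[75,62,-1],"turn":[0,0,2],"jaw":0},{"xyz":[100,83,-1],"turn":[0,0,2],"jaw":0},{"xyz":[120,100,-1],"turn":[0,0,2],"jaw":0},{"xyz":[134,111,-1],"turn":[0,0,2],"jaw":0},{"xyz":[141,117,-1],"turn":[0,0,2],"jaw":0},{"xyz":[143,119,-1],"turn":[0,0,2],"jaw":0},{"xyz":[143,119,-1],"turn":[0,0,2],"jaw":0},{"xyz":[143,119,-1],"turn":[0,0,2],"jaw":0},{"xyz":[143,119,-1],"turn":[0,0,2],"jaw":0}]'

```text
time_s: 13.0
ee_pos: [576.8, -83.4, 200.4]
eef_rot: [-3.14, 0.001, 1.534]
force: [0.2, -0.5, -2.3]
width: 10.5
```

```bash
python3 go.py
python3 - <<'E'
from h import *
d=get("wrist","w9"); print(d["xyz"],d["attitude"])
E
```

```text
t 13.00 pos [576.8 -83.4 200.4] rot [-3.140e+00  1.000e-03  1.534e+00] F [ 0.2 -0.5 -2.3] w 10.5
[500.08548992 -81.60108125 329.39249033] [2.83967988e+00 1.37063402e-03 1.53316255e+00]
```

View pics/w9.png

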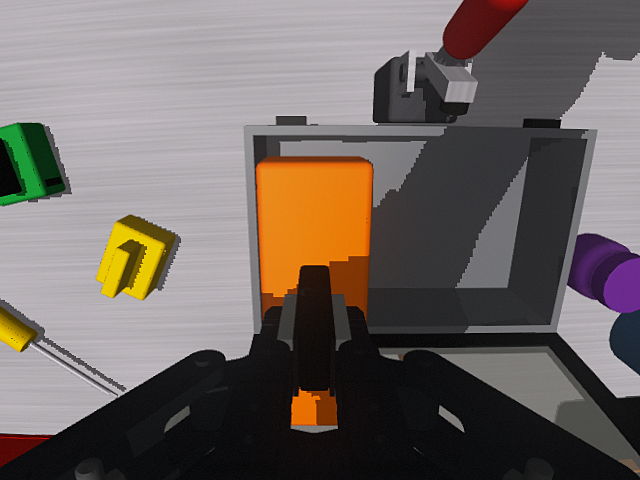

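```bash
python3 - <<'E'
from h import *
d=get("wrist")
y=-.035;M=np.array([[np.cos(y),-np.sin(y)],[np.sin(y),np.cos(y)]])
P=plane(d,[(247,126),(597,131),(254,136),(585,140),(551,325),(556,331)],76)[:,:2]
print(P.round(1)); print(((P-[579,-13])@M).round(1))
Q=plane(d,[(258,160),(372,160),(264,158),(366,158)],180)[:,:2]; print(Q.round(1)); print(((Q-[579,-13])@M).round(1))
E
python3 go.py
```

```text
[[ 500.2 -124.5]
 [ 509.8  104.9]
 [ 506.6 -120.5]
 [ 515.5   97.4]
 [ 652.9   94.5]
 [ 658.4   99.4]]
[[ -74.8 -114.2]
 [ -73.3  115.4]
 [ -68.6 -110. ]
 [ -67.4  108.2]
 [  70.1  110. ]
 [  75.4  115.1]]
[[ 513.  -103.7]
 [ 514.7  -59.7]
 [ 512.4 -101.3]
 [ 513.8  -62. ]]
[[-62.7 -92.9]
 [-62.6 -48.9]
 [-63.5 -90.6]
 [-63.4 -51.2]]
t 13.10 pos [577.3 -82.9 200.7] rot [-3.141  0.     1.534] F [ 0.2 -0.7 -2.7] w 10.2
```

servo_tool --targets '[{"xyz":[0,0.5,30],"turn":[0,0,0],"jaw":0},{"xyz":[0,0.5,55],"turn":[0,0,0],"jaw":0},{"xyz":[0,0.5,80],"turn":[0,0,0],"jaw":0},{"xyz":[0,0.5,100],"turn":[0,0,0],"jaw":0},{"xyz":[0,0.5,118],"turn":[0,0,0],"jaw":0},{"xyz":[0,0.5,132],"turn":[0,0,0],"jaw":0},{"xyz":[0,0.5,141],"turn":[0,0,0],"jaw":0},{"xyz":[0,0.5,145.5],"turn":[0,0,0],"jaw":0},{"xyz":[0,0.5,145.5],"turn":[0,0,0],"jaw":0},{"xyz":[0,0.5,145.5],"turn":[0,0,0],"jaw":0}]'

```text
time_s: 13.93
ee_pos: [579.0, -81.8, 55.8]
eef_rot: [3.14, 0.0, 1.536]
force: [-0.1, -1.3, -1.4]
width: 10.4
```

servo_tool --targets '[{"xyz":[0,0,1],"turn":[0,0,0],"jaw":0},{"xyz":[0,0,1],"turn":[0,0,0],"jaw":0.4},{"xyz":[0,0,1],"turn":[0,0,0],"jaw":0.4},{"xyz":[0,0,1],"turn":[0,0,0],"jaw":0.4},{"xyz":[0,0,1],"turn":[0,0,0],"jaw":0.4},{"xyz":[0,0,-20],"turn":[0,0,0],"jaw":0.4},{"xyz":[0,0,-50],"turn":[0,0,0],"jaw":0.4},{"xyz":[0,0,-90],"turn":[0,0,0],"jaw":0.4},{"xyz":[0,0,-130],"turn":[0,0,0],"jaw":0.4},{"xyz":[0,0,-170],"turn":[0,0,0],"jaw":0.4},{"xyz":[0,0,-200],"turn":[0,0,0],"jaw":0.4},{"xyz":[0,0,-215],"turn":[0,0,0],"jaw":0.4},{"xyz":[0,0,-215],"turn":[0,0,0],"jaw":0.4}]'

```text
time_s: 15.02
ee_pos: [580.8, -82.1, 274.8]
eef_rot: [3.133, 0.0, 1.536]
force: [-0.0, -0.1, -0.2]
width: 34.0
```

```bash
python3 m0.py|grep -E "orange|green"; python3 mw.py w10 orange,green; python3 go.py 517,-327,290,1.72
```

```text
orange 463.0 [ 885.8 -436.2] [59.7 61.4] 44.6 [501. 114.]
orange 462.0 [908.2 341. ] [164.3  27.9] 89.3 [177. 100.]
orange 271.0 [889.8 332.5] [172.3 319.2] 0.2 [202. 130.]
green 441.0 [ 469.3 -430.3] [56.5 48.2] 3.9 [505. 287.]
green 443.5 [ 520.1 -325.6] [56.7 47.3] 8.1 [461. 266.]
t 15.1167 [578.5 -81.3 270.5] [ 3.141 -0.     1.537]
orange [579.8 -82.9] [ 46.1 126.7] 88.0 (290, 137, 49, 127)
green [ 518.8 -321.7] [59.1 59.6] 9.1 (30, 117, 74, 69)
t 15.12 pos [578.5 -81.3 270.5] rot [ 3.141 -0.     1.537] F [-0.3  0.8 -0. ] w 34.2
517,-327,290,1.72 xyz [-247.7  -53.   -19.6] turn [  0.1  -0.  -10.5]
```

View pics/w10.png

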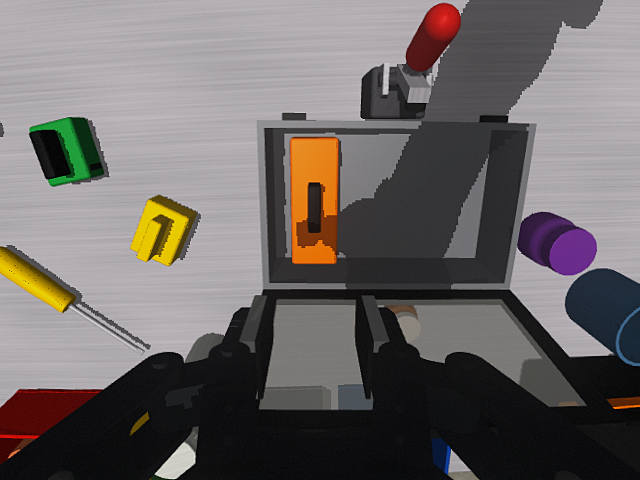

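servo_tool --targets '[{"xyz":[-20,-4,-20],"turn":[0,0,0],"jaw":0.5},{"xyz":[-55,-12,-20],"turn":[0,0,-2],"jaw":0.5},{"xyz":[-95,-20,-20],"turn":[0,0,-5],"jaw":0.5},{"xyz":[-135,-29,-20],"turn":[0,0,-8],"jaw":0.5},{"xyz":[-175,-37,-20],"turn":[0,0,-10.7],"jaw":0.5},{"xyz":[-210,-45,-20],"turn":[0,0,-10.7],"jaw":0.5},{"xyz":[-235,-50,-20],"turn":[0,0,-10.7],"jaw":0.5},{"xyz":[-246,-53,-20],"turn":[0,0,-10.7],"jaw":0.5},{"xyz":[-247,-53,-20],"turn":[0,0,-10.7],"jaw":0.5},{"xyz":[-247,-53,-20],"turn":[0,0,-10.7],"jaw":0.5},{"xyz":[-247,-53,-20],"turn":[0,0,-10.7],"jaw":0.5},{"xyz":[-247,-53,-20],"turn":[0,0,-10.7],"jaw":0.5}]'

```text
time_s: 16.12
ee_pos: [518.3, -323.7, 289.7]
eef_rot: [3.141, -0.002, 1.727]
force: [0.3, -0.1, 0.6]
width: 42.9
```

```bash
python3 mw.py w11 green; python3 go.py
```

```text
t 16.1667 [ 518.2 -324.   289.9] [ 3.141e+00 -2.000e-03  1.727e+00]
green [ 518.2 -330.1] [60.7 45.1] 8.9 (287, 170, 44, 59)
green [ 469.4 -434.7] [59.  44.6] 3.9 (189, 103, 46, 65)
t 16.17 pos [ 518.2 -324.   289.9] rot [ 3.141e+00 -2.000e-03  1.727e+00] F [-0.1  0.3 -0.4] w 43.0
```

View pics/w11.png

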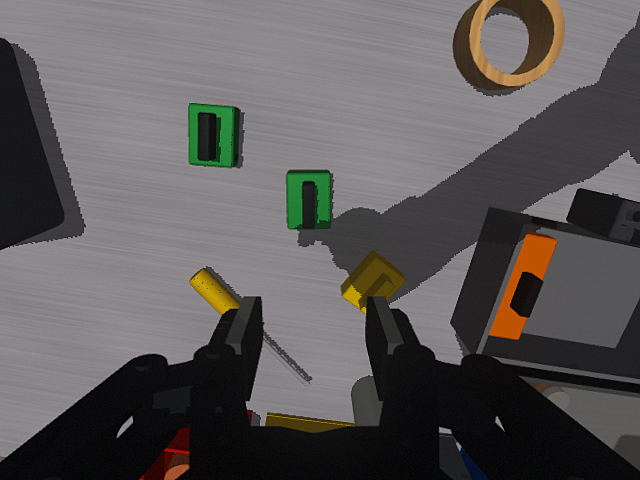

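```bash
python3 go.py 518.3,-329.5,49,1.726
```

```text
t 16.17 pos [ 518.2 -324.   289.9] rot [ 3.141e+00 -2.000e-03  1.727e+00] F [-0.1  0.3 -0.4] w 43.0
518.3,-329.5,49,1.726 xyz [ -5.8  -0.8 240.9] turn [ 0.  -0.1  0. ]
```

servo_tool --targets '[{"xyz":[-5.5,-1,35],"turn":[0,0,0],"jaw":0.5},{"xyz":[-5.5,-1,70],"turn":[0,0,0],"jaw":0.5},{"xyz":[-5.5,-1,105],"turn":[0,0,0],"jaw":0.5},{"xyz":[-5.5,-1,140],"turn":[0,0,0],"jaw":0.5},{"xyz":[-5.5,-1,170],"turn":[0,0,0],"jaw":0.5},{"xyz":[-5.5,-1,195],"turn":[0,0,0],"jaw":0.5},{"xyz":[-5.5,-1,215],"turn":[0,0,0],"jaw":0.5},{"xyz":[-5.5,-1,228],"turn":[0,0,0],"jaw":0.5},{"xyz":[-5.5,-1,237],"turn":[0,0,0],"jaw":0.5},{"xyz":[-5.5,-1,241],"turn":[0,0,0],"jaw":0.5},{"xyz":[-5.5,-1,241],"turn":[0,0,0],"jaw":0.5},{"xyz":[-5.5,-1,241],"turn":[0,0,0],"jaw":0.5},{"xyz":[-5.5,-1,241],"turn":[0,0,0],"jaw":0},{"xyz":[-5.5,-1,241],"turn":[0,0,0],"jaw":0},{"xyz":[-5.5,-1,241],"turn":[0,0,0],"jaw":0},{"xyz":[-5.5,-1,241],"turn":[0,0,0],"jaw":0},{"xyz":[-5.5,-1,241],"turn":[0,0,0],"jaw":0}]' --newtons 70

```text
time_s: 17.58
ee_pos: [517.4, -332.0, 50.1]
eef_rot: [3.141, 0.0, 1.723]
force: [-0.5, 1.6, 6.1]
width: 10.2
```

```bash
python3 go.py 579,-13,190,1.536;  python3 - <<'E'
from h import *
get("wrist","w12")
E
```

```text
t 17.58 pos [ 517.4 -332.    50.1] rot [3.141 0.    1.723] F [-0.5  1.6  6.1] w 10.2
579,-13,190,1.536 xyz [ 305.9  109.5 -139.9] turn [ 0.1  0.  10.7]
```

View pics/w12.png

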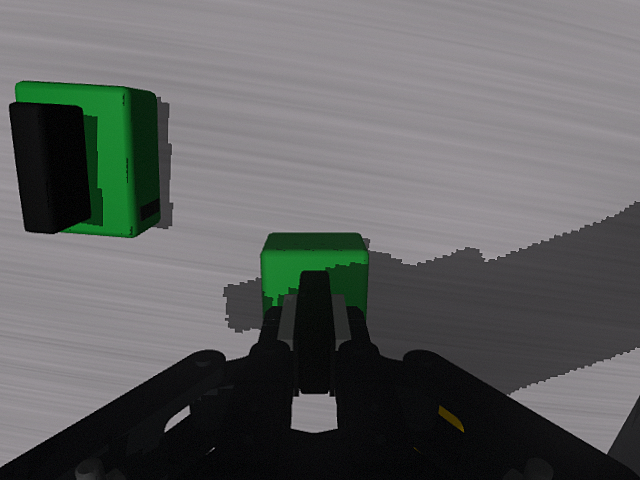

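servo_tool --targets '[{"xyz":[0,0,-15],"turn":[0,0,0],"jaw":0},{"xyz":[0,0,-45],"turn":[0,0,0],"jaw":0},{"xyz":[0,0,-80],"turn":[0,0,0],"jaw":0},{"xyz":[10,4,-115],"turn":[0,0,0],"jaw":0},{"xyz":[35,12,-138],"turn":[0,0,2],"jaw":0},{"xyz":[70,25,-140],"turn":[0,0,4],"jaw":0},{"xyz":[108,39,-140],"turn":[0,0,6],"jaw":0},{"xyz":[146,52,-140],"turn":[0,0,8],"jaw":0},{"xyz":[184,66,-140],"turn":[0,0,10.7],"jaw":0},{"xyz":[222,79,-140],"turn":[0,0,10.7],"jaw":0},{"xyz":[255,91,-140],"turn":[0,0,10.7],"jaw":0},{"xyz":[283,101,-140],"turn":[0,0,10.7],"jaw":0},{"xyz":[300,107,-140],"turn":[0,0,10.7],"jaw":0},{"xyz":[306,109.5,-140],"turn":[0,0,10.7],"jaw":0},{"xyz":[306,109.5,-140],"turn":[0,0,10.7],"jaw":0},{"xyz":[306,109.5,-140],"turn":[0,0,10.7],"jaw":0},{"xyz":[306,109.5,-140],"turn":[0,0,10.7],"jaw":0},{"xyz":[306,109.5,-140],"turn":[0,0,10.7],"jaw":0}]'

```text
time_s: 19.13
ee_pos: [578.4, -15.5, 189.3]
eef_rot: [-3.142, 0.001, 1.533]
force: [-0.6, 0.1, -1.7]
width: 10.0
```

```bash
python3 go.py 579,-13,57,1.536;  python3 - <<'E'
from h import *
get("wrist","w13")
E
```

```text
t 19.13 pos [578.4 -15.5 189.3] rot [-3.142e+00  1.000e-03  1.533e+00] F [-0.6  0.1 -1.7] w 10.0
579,-13,57,1.536 xyz [  2.7   0.6 132.3] turn [-0.   0.1 -0.2]
```

View pics/w13.png

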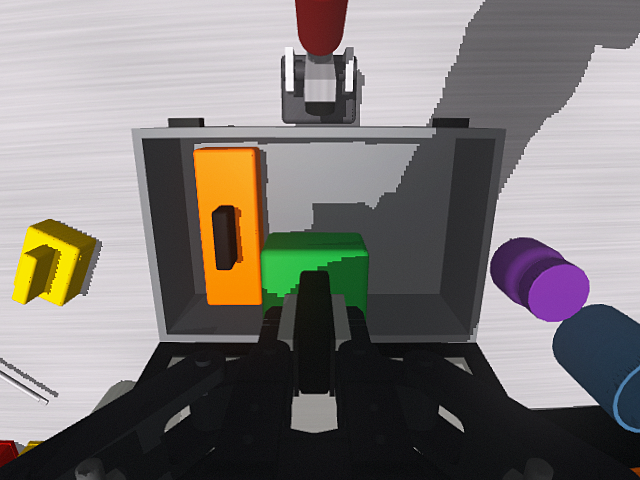

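servo_tool --targets '[{"xyz":[2.5,1,30],"turn":[0,0,0],"jaw":0},{"xyz":[2.5,1,60],"turn":[0,0,0],"jaw":0},{"xyz":[2.5,1,85],"turn":[0,0,0],"jaw":0},{"xyz":[2.5,1,105],"turn":[0,0,0],"jaw":0},{"xyz":[2.5,1,119],"turn":[0,0,0],"jaw":0},{"xyz":[2.5,1,128],"turn":[0,0,0],"jaw":0},{"xyz":[2.5,1,132.5],"turn":[0,0,0],"jaw":0},{"xyz":[2.5,1,132.5],"turn":[0,0,0],"jaw":0},{"xyz":[2.5,1,132.5],"turn":[0,0,0],"jaw":0},{"xyz":[2.5,1,133],"turn":[0,0,0],"jaw":0.4},{"xyz":[2.5,1,133],"turn":[0,0,0],"jaw":0.4},{"xyz":[2.5,1,133],"turn":[0,0,0],"jaw":0.4},{"xyz":[2.5,1,133],"turn":[0,0,0],"jaw":0.4},{"xyz":[2.5,1,115],"turn":[0,0,0],"jaw":0.4},{"xyz":[2.5,1,85],"turn":[0,0,0],"jaw":0.4},{"xyz":[2.5,1,45],"turn":[0,0,0],"jaw":0.4},{"xyz":[2.5,1,5],"turn":[0,0,0],"jaw":0.4},{"xyz":[2.5,1,-35],"turn":[0,0,0],"jaw":0.4},{"xyz":[2.5,1,-65],"turn":[0,0,0],"jaw":0.4},{"xyz":[2.5,1,-80],"turn":[0,0,0],"jaw":0.4}]'

```text
time_s: 20.85
ee_pos: [581.6, -10.9, 274.0]
eef_rot: [3.134, -0.001, 1.536]
force: [0.6, 0.6, -0.4]
width: 34.2
```

```bash
python3 m0.py|grep -E "orange|green"; python3 mw.py w14 orange,green; python3 go.py 469,-430,290,1.639
```

```text
orange 477.5 [579.6 -83.1] [ 41.5 126.4] 88.0 [358. 242.]
orange 462.0 [ 885.8 -436.2] [59.7 61.4] 44.6 [501. 114.]
orange 457.0 [909.2 341. ] [ 27.6 164. ] 0.2 [178. 100.]
orange 254.0 [890.  332.4] [172.3 319.1] 0.1 [202. 130.]
green 444.5 [ 469.2 -430.2] [56.5 48.4] 4.4 [505. 288.]
t 20.95 [581.7 -10.7 272.8] [ 3.134e+00 -1.000e-03  1.537e+00]
orange [843.4 323.2] [ 16.4 135.2] 0.1 (539, 391, 101, 16)
orange [579.6 -83.5] [ 46.8 126.7] 87.7 (215, 135, 53, 126)
green [582.9 -12.3] [45.8 62. ] 87.7 (291, 170, 47, 62)
t 20.95 pos [581.7 -10.7 272.8] rot [ 3.134e+00 -1.000e-03  1.537e+00] F [ 0.8 -0.6 -0. ] w 34.1
469,-430,290,1.639 xyz [-422.9  -98.2  -18.2] turn [ 0.4 -0.  -5.9]
```

View pics/w14.png

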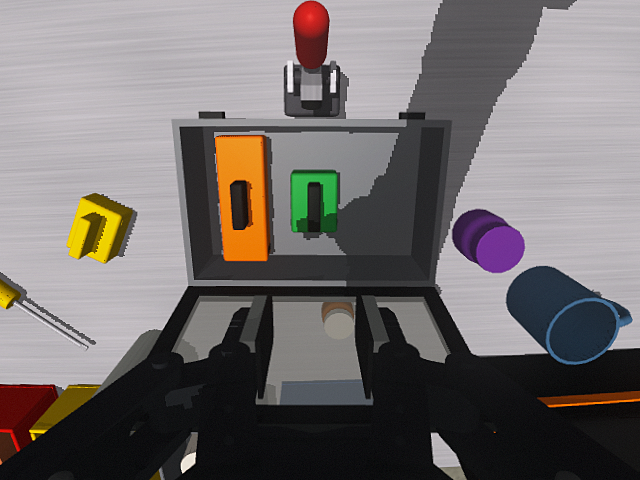

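Both packs lie flat in the case. Next is the second green pack, not yet knocked, seen at (469,-434) with yaw about 4°.

servo_tool --targets '[{"xyz":[-20,-5,-18],"turn":[0.4,0,0],"jaw":0.5},{"xyz":[-58,-14,-18],"turn":[0.4,0,-1],"jaw":0.5},{"xyz":[-96,-23,-18],"turn":[0.4,0,-2],"jaw":0.5},{"xyz":[-134,-32,-18],"turn":[0.4,0,-3],"jaw":0.5},{"xyz":[-172,-41,-18],"turn":[0.4,0,-4],"jaw":0.5},{"xyz":[-210,-50,-18],"turn":[0.4,0,-5],"jaw":0.5},{"xyz":[-248,-59,-18],"turn":[0.4,0,-6],"jaw":0.5},{"xyz":[-286,-68,-18],"turn":[0.4,0,-6],"jaw":0.5},{"xyz":[-324,-77,-18],"turn":[0.4,0,-6],"jaw":0.5},{"xyz":[-360,-85,-18],"turn":[0.4,0,-6],"jaw":0.5},{"xyz":[-390,-92,-18],"turn":[0.4,0,-6],"jaw":0.5},{"xyz":[-412,-97,-18],"turn":[0.4,0,-6],"jaw":0.5},{"xyz":[-422,-98,-18],"turn":[0.4,0,-6],"jaw":0.5},{"xyz":[-424,-98,-18],"turn":[0.4,0,-6],"jaw":0.5},{"xyz":[-424,-98,-18],"turn":[0.4,0,-6],"jaw":0.5},{"xyz":[-424,-98,-18],"turn":[0.4,0,-6],"jaw":0.5},{"xyz":[-424,-98,-18],"turn":[0.4,0,-6],"jaw":0.5},{"xyz":[-424,-98,-18],"turn":[0.4,0,-6],"jaw":0.5}]'

```text
time_s: 22.45
ee_pos: [468.4, -429.1, 287.1]
eef_rot: [-3.135, -0.001, 1.644]
force: [-0.8, 0.6, -0.5]
width: 42.6
```

```bash
python3 mw.py w15 green; python3 go.py 469,-434,50,1.639
```

```text
t 22.5 [ 468.2 -429.4  287.2] [-3.135e+00 -1.000e-03  1.643e+00]
green [ 467.8 -435.8] [60.4 44.9] 4.1 (287, 172, 44, 59)
t 22.50 pos [ 468.2 -429.4  287.2] rot [-3.135e+00 -1.000e-03  1.643e+00] F [ 0.3  0.6 -0.2] w 43.1
469,-434,50,1.639 xyz [ -4.9   2.  237.2] turn [-0.4 -0.1  0.3]
```

View pics/w15.png

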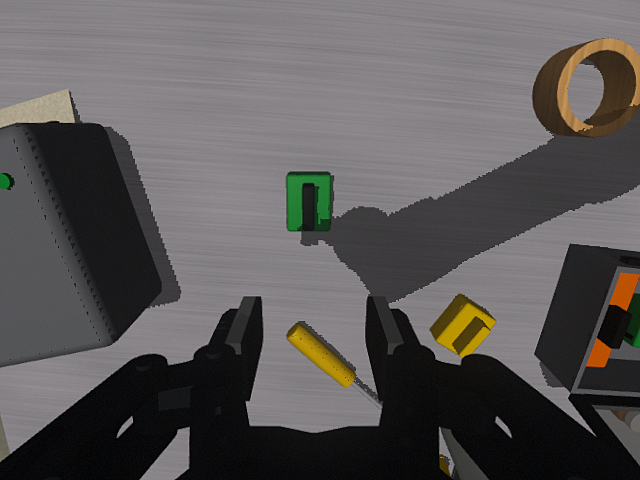

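servo_tool --targets '[{"xyz":[-6,1,35],"turn":[-0.4,0,0],"jaw":0.5},{"xyz":[-6,1,70],"turn":[-0.4,0,0],"jaw":0.5},{"xyz":[-6,1,105],"turn":[-0.4,0,0],"jaw":0.5},{"xyz":[-6,1,140],"turn":[-0.4,0,0],"jaw":0.5},{"xyz":[-6,1,170],"turn":[-0.4,0,0],"jaw":0.5},{"xyz":[-6,1,195],"turn":[-0.4,0,0],"jaw":0.5},{"xyz":[-6,1,213],"turn":[-0.4,0,0],"jaw":0.5},{"xyz":[-6,1,226],"turn":[-0.4,0,0],"jaw":0.5},{"xyz":[-6,1,234],"turn":[-0.4,0,0],"jaw":0.5},{"xyz":[-6,1,237],"turn":[-0.4,0,0],"jaw":0.5},{"xyz":[-6,1,237],"turn":[-0.4,0,0],"jaw":0.5},{"xyz":[-6,1,237],"turn":[-0.4,0,0],"jaw":0.5},{"xyz":[-6,1,237],"turn":[-0.4,0,0],"jaw":0},{"xyz":[-6,1,237],"turn":[-0.4,0,0],"jaw":0},{"xyz":[-6,1,237],"turn":[-0.4,0,0],"jaw":0},{"xyz":[-6,1,237],"turn":[-0.4,0,0],"jaw":0},{"xyz":[-6,1,237],"turn":[-0.4,0,0],"jaw":0}]' --newtons 70

```text
time_s: 23.92
ee_pos: [467.4, -436.9, 51.0]
eef_rot: [3.141, -0.0, 1.641]
force: [-0.1, 1.3, 5.4]
width: 10.3
```

```bash
python3 go.py 469,-434,200,1.639 581,57,210,1.536;  python3 - <<'E'
from h import *
get("wrist","w16")
E
```

```text
t 23.92 pos [ 467.4 -436.9   51. ] rot [ 3.141 -0.     1.641] F [-0.1  1.3  5.4] w 10.3
469,-434,200,1.639 xyz [   2.8    1.9 -149. ] turn [ 0.1 -0.   0.1]
581,57,210,1.536 xyz [ 484.7  148.2 -158.7] turn [ 0.1 -0.   6. ]
```

View pics/w16.png

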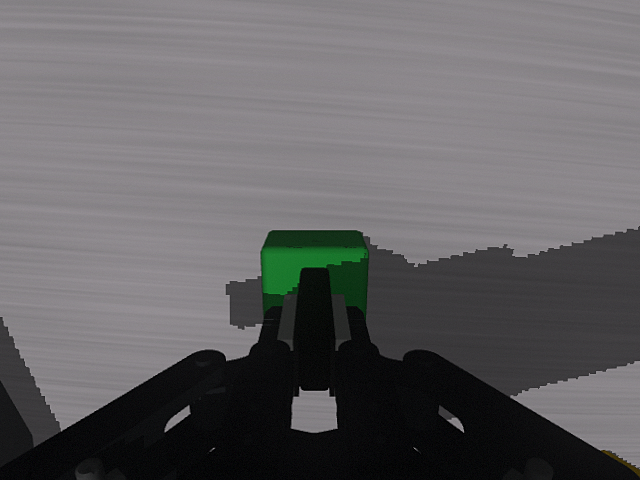

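servo_tool --targets '[{"xyz":[0,0,-15],"turn":[0,0,0],"jaw":0},{"xyz":[0,0,-45],"turn":[0,0,0],"jaw":0},{"xyz":[0,0,-80],"turn":[0,0,0],"jaw":0},{"xyz":[10,3,-115],"turn":[0,0,0],"jaw":0},{"xyz":[35,11,-140],"turn":[0,0,1],"jaw":0},{"xyz":[70,21,-158],"turn":[0,0,2],"jaw":0},{"xyz":[108,33,-158],"turn":[0,0,3],"jaw":0},{"xyz":[147,45,-158],"turn":[0,0,4],"jaw":0},{"xyz":[186,57,-158],"turn":[0,0,5],"jaw":0},{"xyz":[225,69,-158],"turn":[0,0,6],"jaw":0},{"xyz":[264,81,-158],"turn":[0,0,6],"jaw":0},{"xyz":[303,93,-158],"turn":[0,0,6],"jaw":0},{"xyz":[342,105,-158],"turn":[0,0,6],"jaw":0},{"xyz":[380,116,-158],"turn":[0,0,6],"jaw":0},{"xyz":[415,127,-158],"turn":[0,0,6],"jaw":0},{"xyz":[445,136,-158],"turn":[0,0,6],"jaw":0},{"xyz":[467,143,-158],"turn":[0,0,6],"jaw":0},{"xyz":[480,147,-158],"turn":[0,0,6],"jaw":0},{"xyz":[484,148,-158],"turn":[0,0,6],"jaw":0},{"xyz":[484,148,-158],"turn":[0,0,6],"jaw":0}]'

```text
time_s: 25.63
ee_pos: [580.5, 56.5, 208.1]
eef_rot: [-3.141, 0.0, 1.538]
force: [-0.0, -1.2, -2.1]
width: 10.4
```

servo_tool --targets '[{"xyz":[0,0,0],"turn":[0,0,0],"jaw":0},{"xyz":[0,0,0],"turn":[0,0,0],"jaw":0},{"xyz":[0,0,0],"turn":[0,0,0],"jaw":0}]'

```text
time_s: 25.88
ee_pos: [580.5, 54.0, 208.5]
eef_rot: [-3.142, 0.0, 1.533]
force: [0.0, 0.4, -1.5]
width: 10.4
```

```bash
python3 go.py 581,57,57,1.536;  python3 - <<'E'
from h import *
get("wrist","w17");get("scene","s17");get("top","t17")
E
```

```text
t 25.88 pos [580.5  54.  208.5] rot [-3.142  0.     1.533] F [ 0.   0.4 -1.5] w 10.4
581,57,57,1.536 xyz [  3.1   0.4 151.5] turn [-0.   0.  -0.2]
```

View pics/w17.png

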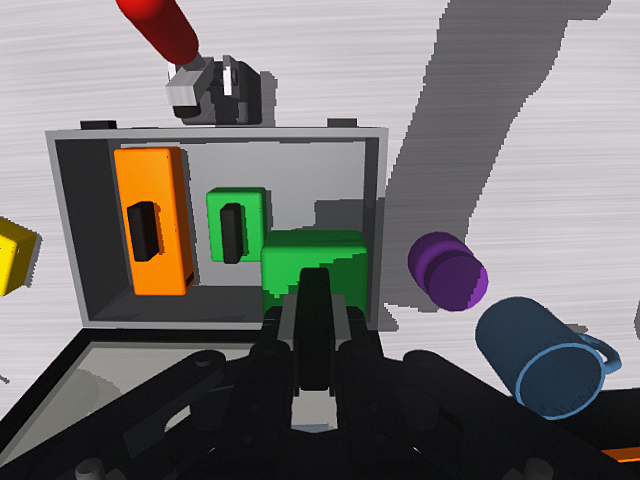

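View pics/s17.png

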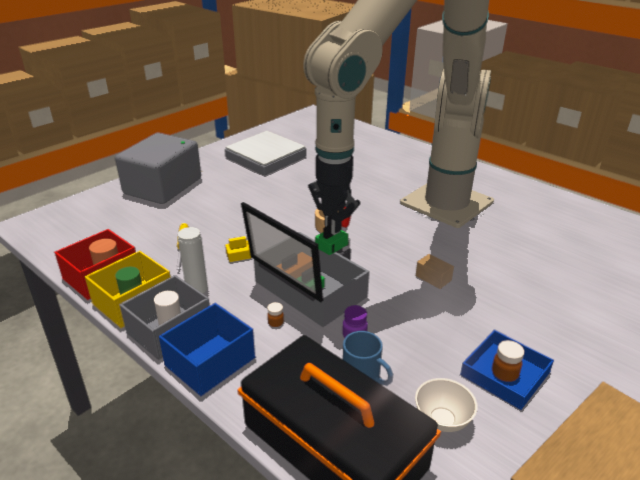

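servo_tool --targets '[{"xyz":[1.5,1,35],"turn":[0,0,0],"jaw":0},{"xyz":[1.5,1,70],"turn":[0,0,0],"jaw":0},{"xyz":[1.5,1,100],"turn":[0,0,0],"jaw":0},{"xyz":[1.5,1,122],"turn":[0,0,0],"jaw":0},{"xyz":[1.5,1,138],"turn":[0,0,0],"jaw":0},{"xyz":[1.5,1,147],"turn":[0,0,0],"jaw":0},{"xyz":[1.5,1,151],"turn":[0,0,0],"jaw":0},{"xyz":[1.5,1,151],"turn":[0,0,0],"jaw":0},{"xyz":[1.5,1,151],"turn":[0,0,0],"jaw":0},{"xyz":[1.5,1,151.5],"turn":[0,0,0],"jaw":0.4},{"xyz":[1.5,1,151.5],"turn":[0,0,0],"jaw":0.4},{"xyz":[1.5,1,151.5],"turn":[0,0,0],"jaw":0.4},{"xyz":[1.5,1,151.5],"turn":[0,0,0],"jaw":0.4},{"xyz":[1.5,1,135],"turn":[0,0,0],"jaw":0.4},{"xyz":[1.5,1,105],"turn":[0,0,0],"jaw":0.4},{"xyz":[1.5,1,65],"turn":[0,0,0],"jaw":0.4},{"xyz":[1.5,1,25],"turn":[0,0,0],"jaw":0.4},{"xyz":[1.5,1,-15],"turn":[0,0,0],"jaw":0.4},{"xyz":[1.5,1,-55],"turn":[0,0,0],"jaw":0.4},{"xyz":[1.5,1,-70],"turn":[0,0,0],"jaw":0.4}]'

```text
time_s: 27.7
ee_pos: [584.2, 57.3, 284.4]
eef_rot: [3.133, -0.002, 1.536]
force: [0.9, 0.0, 0.1]
width: 34.0
```

```bash
python3 go.py;  python3 - <<'E'
from h import *
get("wrist","w18");get("top","t18")
E
```

```text
t 27.70 pos [584.2  57.3 284.4] rot [ 3.133e+00 -2.000e-03  1.536e+00] F [0.9 0.  0.1] w 34.0
```

View pics/w18.png

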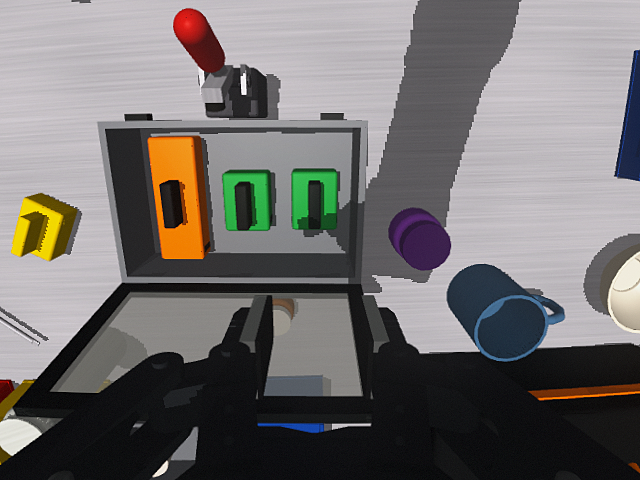

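View pics/t18.png

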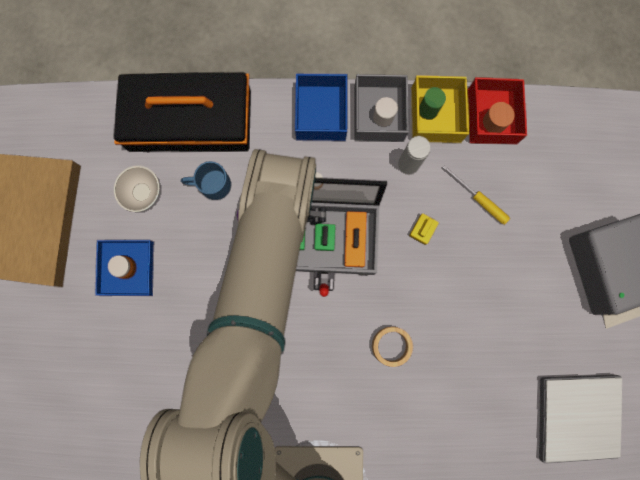

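```bash
python3 - <<'E'
from h import *
d=get("top")
for z in (228,230): print(plane(d,[(329.5,178)],z))
y=-.035;M=np.array([[np.cos(y),-np.sin(y)],[np.sin(y),np.cos(y)]])
C=np.array([579,-13])
for th in (1.6,1.65,1.7,1.75):
    P=[75-154*np.cos(th),0]; w=C+M@P; print(th,w, proj(d,[[*w,76+154*np.sin(th)]]))
for q in [(75,0),(150,0),(-60,0),(-79,0)]: print(q,C+M@np.array(q))
E
python3 go.py 690,-17,330,1.536
```

```text
[[677.58600012 -17.86490002 228.        ]]
[[677.14430244 -17.82470657 230.        ]]
1.6 [658.44803966 -15.78181739] [[328.42714815 187.18542057]]
1.65 [666.13122175 -16.05083862] [[328.57798248 183.44886654]]
1.7 [673.78396729 -16.31879414] [[328.72384748 179.7783626 ]]
1.75 [681.38714842 -16.58501419] [[328.8642739  176.18613541]]
(75, 0) [653.95406719 -15.6244641 ]
(150, 0) [728.90813438 -18.24892819]
(-60, 0) [519.03674625 -10.90042872]
(-79, 0) [500.04838256 -10.23556449]
t 27.85 pos [582.3  57.9 280. ] rot [ 3.138e+00 -2.000e-03  1.537e+00] F [-0.3 -0.3 -1.1] w 34.1
690,-17,330,1.536 xyz [-71.1 110.3 -49.8] turn [ 0.2 -0.1  0. ]
```

servo_tool --targets '[{"xyz":[-5,20,-25],"turn":[0.2,0,0],"jaw":0},{"xyz":[-10,50,-45],"turn":[0.2,0,0],"jaw":0},{"xyz":[-18,85,-52],"turn":[0.2,0,0],"jaw":0},{"xyz":[-18,120,-52],"turn":[0.2,0,0],"jaw":0},{"xyz":[-18,148,-52],"turn":[0.2,0,0],"jaw":0},{"xyz":[-18,160,-52],"turn":[0.2,0,0],"jaw":0},{"xyz":[-18,163,-45],"turn":[0.2,0,0],"jaw":0},{"xyz":[-18,163,-15],"turn":[0.2,0,0],"jaw":0},{"xyz":[-18,163,20],"turn":[0.2,0,0],"jaw":0},{"xyz":[-18,163,50],"turn":[0.2,0,0],"jaw":0},{"xyz":[-18,163,67],"turn":[0.2,0,0],"jaw":0},{"xyz":[-18,163,71],"turn":[0.2,0,0],"jaw":0},{"xyz":[-18,163,71],"turn":[0.2,0,0],"jaw":0},{"xyz":[-18,163,71],"turn":[0.2,0,0],"jaw":0}]'

```text
time_s: 29.02
ee_pos: [743.9, 34.2, 207.8]
eef_rot: [-3.138, -0.0, 1.536]
force: [0.0, 0.6, 1.4]
width: -0.2
```

```bash
python3 go.py;  python3 - <<'E'
from h import *
get("scene","s19"); get("wrist","w19")
s=manip.get_state(); p=s["ee_pos"]
for th in np.r_[1.7,np.arange(1.6,-0.01,-.1)]:
    X=654+120*-np.cos(th)+8*np.sin(th)+11; Z=76+120*np.sin(th)+8*np.cos(th)+14
    print(round(th,2),"dy %.0f dz %.0f"%(X-p[0],p[2]-Z),"Z %.0f"%Z)
E
```

```text
t 29.02 pos [743.9  34.2 207.8] rot [-3.138 -0.     1.536] F [0.  0.6 1.4] w -0.2
1.7 dy -56 dz 1 Z 208
1.6 dy -68 dz -0 Z 210
1.5 dy -80 dz -1 Z 210
1.4 dy -92 dz -0 Z 210
1.3 dy -104 dz 2 Z 208
1.2 dy -116 dz 5 Z 205
1.1 dy -127 dz 9 Z 201
1.0 dy -138 dz 14 Z 195
0.9 dy -148 dz 20 Z 189
0.8 dy -158 dz 28 Z 182
0.7 dy -166 dz 36 Z 173
0.6 dy -174 dz 45 Z 164
0.5 dy -181 dz 55 Z 155
0.4 dy -187 dz 65 Z 144
0.3 dy -192 dz 76 Z 133
0.2 dy -196 dz 88 Z 122
0.1 dy -198 dz 99 Z 110
-0.0 dy -200 dz 111 Z 98
```

View pics/s19.png

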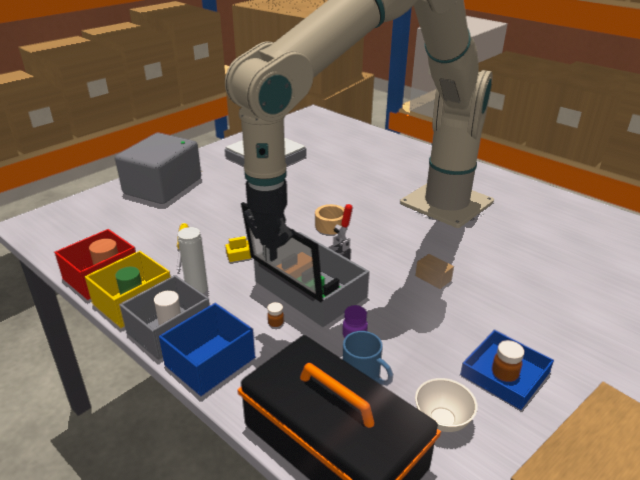

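View pics/w19.png

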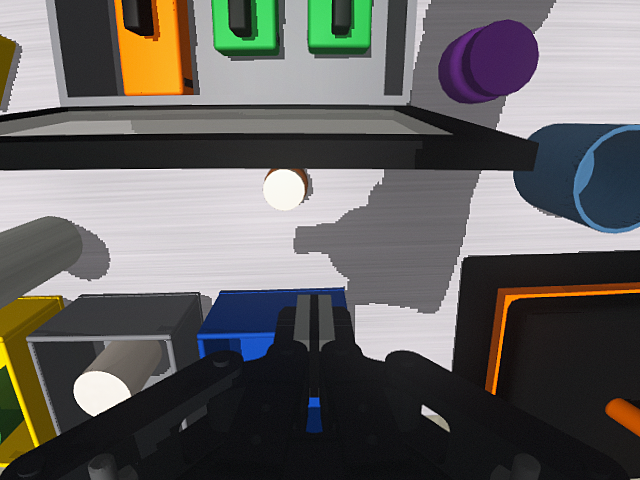

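Run:
```python
from h import *
d=get("scene"); p=manip.get_state()["ee_pos"]
y=-.035;M=np.array([[np.cos(y),-np.sin(y)],[np.sin(y),np.cos(y)]]);C=np.array([579,-13])
print(proj(d,[p]))
for yy in(-116,116): print(proj(d,[[*(C+M@np.array([75+154*.13,yy])),229]]))
i=cv2.resize(d["img"][150:320,200:400,::-1],None,fx=4,fy=3.5,interpolation=cv2.INTER_CUBIC)[:600];cv2.imwrite("pics/s19c.png",i)
```

```text
[[268.56961652 253.90565765]]
[[241.0410361  202.29522343]]
[[316.13410288 244.51948937]]
```

View pics/s19c.png

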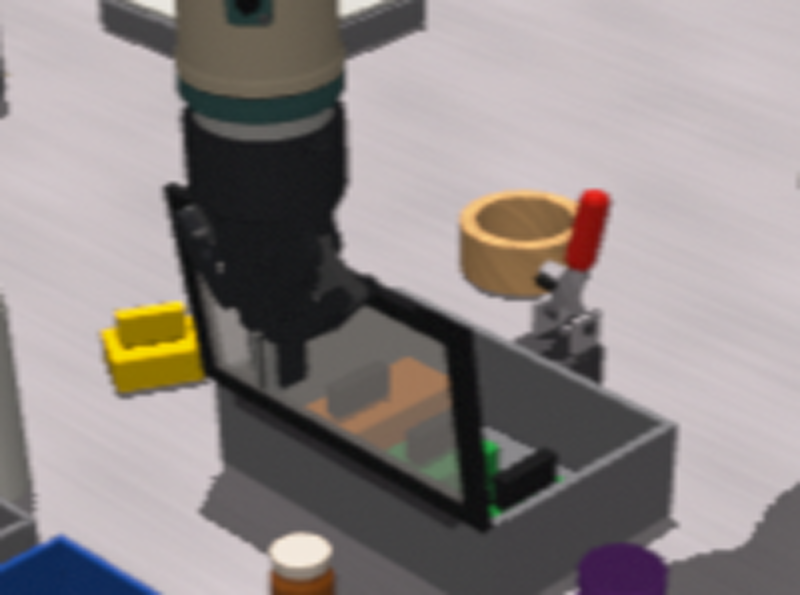

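servo_tool --targets '[{"xyz":[0,-25,0],"turn":[0,0,0],"jaw":0},{"xyz":[0,-45,0],"turn":[0,0,0],"jaw":0},{"xyz":[0,-56,0],"turn":[0,0,0],"jaw":0},{"xyz":[0,-68,0],"turn":[0,0,0],"jaw":0},{"xyz":[0,-80,0],"turn":[0,0,0],"jaw":0},{"xyz":[0,-92,0],"turn":[0,0,0],"jaw":0},{"xyz":[0,-104,2],"turn":[0,0,0],"jaw":0},{"xyz":[0,-116,5],"turn":[0,0,0],"jaw":0},{"xyz":[0,-127,9],"turn":[0,0,0],"jaw":0},{"xyz":[0,-138,14],"turn":[0,0,0],"jaw":0},{"xyz":[0,-148,20],"turn":[0,0,0],"jaw":0},{"xyz":[0,-158,28],"turn":[0,0,0],"jaw":0},{"xyz":[0,-158,28],"turn":[0,0,0],"jaw":0}]'

```text
time_s: 30.25
ee_pos: [584.6, 39.8, 180.3]
eef_rot: [-3.137, -0.001, 1.536]
force: [-1.2, -0.2, -0.2]
width: -0.1
```

```bash
python3 - <<'E'
from h import *
d=get("scene"); get("wrist","w20")
i=cv2.resize(d["img"][150:320,200:400,::-1],None,fx=4,fy=3.5,interpolation=cv2.INTER_CUBIC)[:600];cv2.imwrite("pics/s20c.png",i)
E
python3 go.py
```

```text
t 30.35 pos [586.6  39.7 180.9] rot [-3.140e+00 -1.000e-03  1.536e+00] F [ 0.3 -0.6  1.2] w -0.2
```

View pics/s20c.png

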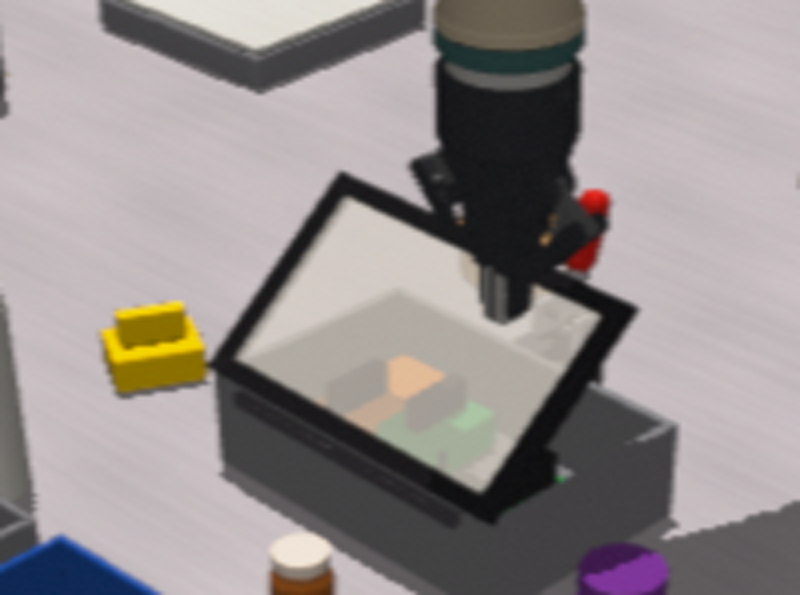

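View pics/w20.png

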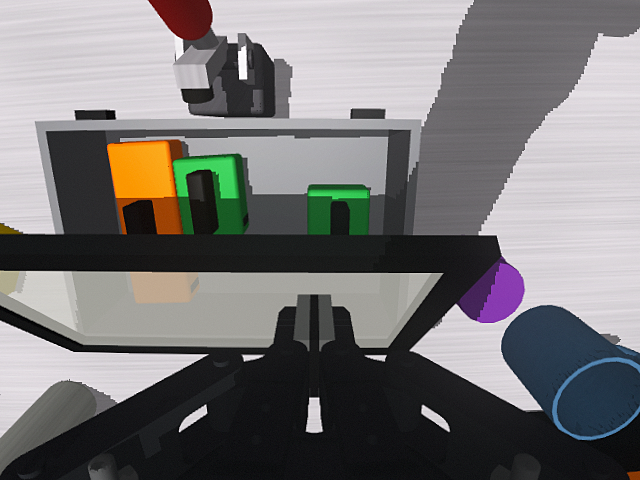

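Run:
```python
from h import *
d=get("top","t20")
i=cv2.resize(d["img"][160:300,250:400,::-1],None,fx=5,fy=4.2,interpolation=cv2.INTER_CUBIC);cv2.imwrite("pics/t20c.png",i)
d=get("wrist")
i=cv2.resize(d["img"][100:340,20:440,::-1],None,fx=1.9,fy=1.9,interpolation=cv2.INTER_CUBIC);cv2.imwrite("pics/w20c.png",i)
```

```text
(no output)
```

View pics/t20c.png

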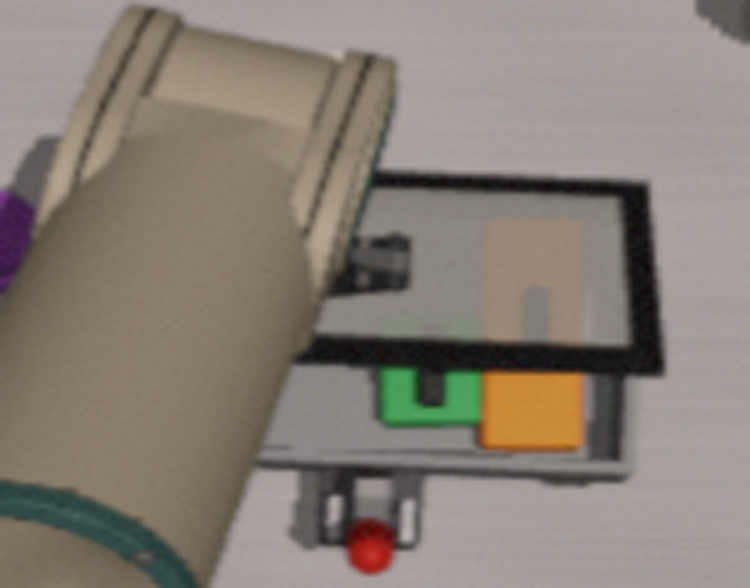

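View pics/w20c.png

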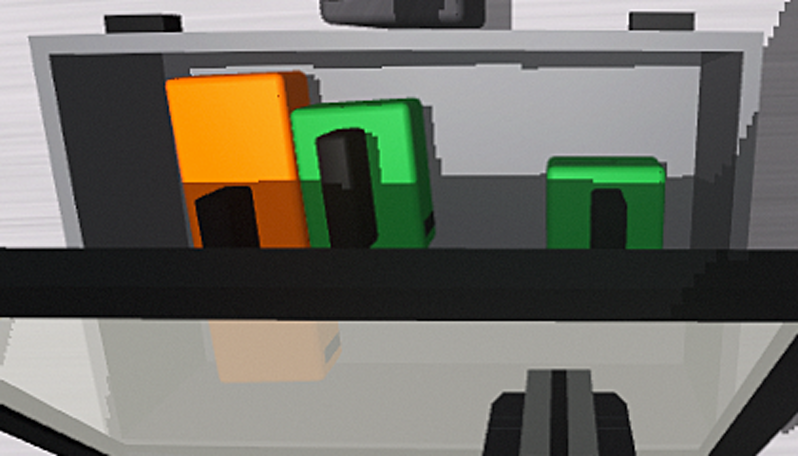

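servo_tool --targets '[{"xyz":[0,-8,8],"turn":[0,0,0],"jaw":0},{"xyz":[0,-16,17],"turn":[0,0,0],"jaw":0},{"xyz":[0,-23,27],"turn":[0,0,0],"jaw":0},{"xyz":[0,-29,37],"turn":[0,0,0],"jaw":0},{"xyz":[0,-34,48],"turn":[0,0,0],"jaw":0},{"xyz":[0,-38,59],"turn":[0,0,0],"jaw":0},{"xyz":[0,-40,68],"turn":[0,0,0],"jaw":0},{"xyz":[0,-42,75],"turn":[0,0,0],"jaw":0},{"xyz":[0,-42,80],"turn":[0,0,0],"jaw":0},{"xyz":[0,-42,80],"turn":[0,0,0],"jaw":0},{"xyz":[0,-42,80],"turn":[0,0,0],"jaw":0}]'

```text
time_s: 31.37
ee_pos: [543.7, 41.1, 99.9]
eef_rot: [-3.137, -0.0, 1.536]
force: [0.4, 0.8, -0.2]
width: -0.0
```

```bash
python3 go.py;python3 - <<'E'
from h import *
d=get("scene"); get("wrist","w21")
i=cv2.resize(d["img"][150:320,200:400,::-1],None,fx=4,fy=3.5,interpolation=cv2.INTER_CUBIC)[:600];cv2.imwrite("pics/s21c.png",i)
E
```

```text
t 31.37 pos [543.7  41.1  99.9] rot [-3.137 -0.     1.536] F [ 0.4  0.8 -0.2] w -0.0
```

View pics/s21c.png

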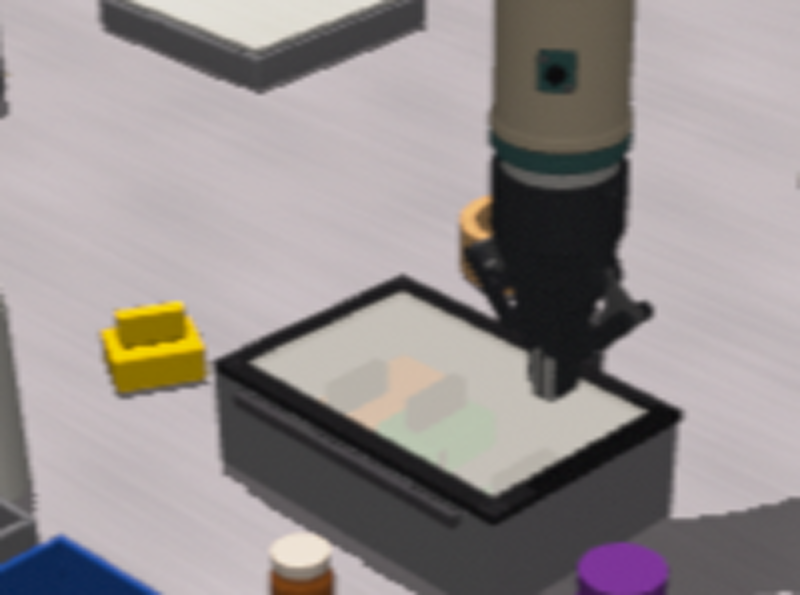

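View pics/w21.png

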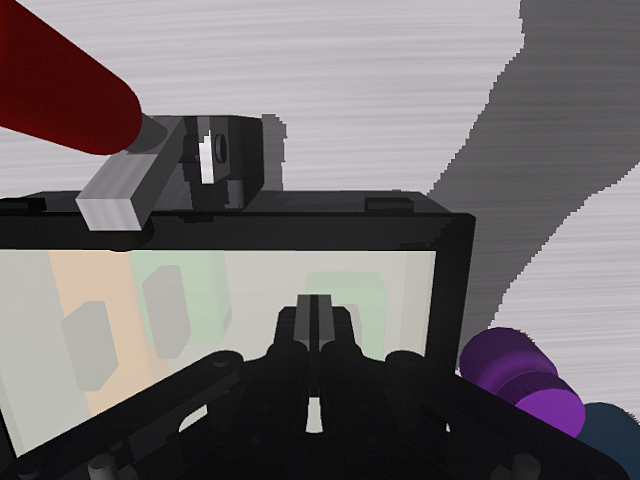

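servo_tool --targets '[{"xyz":[0,0,2],"turn":[0,0,0],"jaw":0},{"xyz":[0,0,3],"turn":[0,0,0],"jaw":0},{"xyz":[0,0,3],"turn":[0,0,0],"jaw":0},{"xyz":[0,0,3],"turn":[0,0,0],"jaw":0}]'

```text
time_s: 31.8
ee_pos: [544.3, 41.1, 98.5]
eef_rot: [-3.14, -0.001, 1.536]
force: [-2.7, -0.4, 11.6]
width: -0.3
```

servo_tool --targets '[{"xyz":[0,0,1.5],"turn":[0,0,0],"jaw":0},{"xyz":[0,0,3],"turn":[0,0,0],"jaw":0},{"xyz":[0,0,3],"turn":[0,0,0],"jaw":0}]'

```text
time_s: 32.05
ee_pos: [544.3, 41.1, 98.2]
eef_rot: [-3.14, -0.003, 1.536]
force: [-8.3, 0.1, 36.6]
width: 0.4
```

servo_tool --targets '[{"xyz":[0,0,-15],"turn":[0,0,0],"jaw":0},{"xyz":[0,0,-50],"turn":[0,0,0],"jaw":0},{"xyz":[0,0,-90],"turn":[0,0,0],"jaw":0},{"xyz":[0,0,-130],"turn":[0,0,0],"jaw":0},{"xyz":[0,0,-165],"turn":[0,0,0],"jaw":0},{"xyz":[0,0,-180],"turn":[0,0,0],"jaw":0},{"xyz":[0,0,-180],"turn":[0,0,0],"jaw":0},{"xyz":[0,0,-180],"turn":[0,0,0],"jaw":0}]'

```text
time_s: 32.72
ee_pos: [544.6, 41.3, 274.8]
eef_rot: [-3.14, -0.001, 1.537]
force: [0.2, 1.2, -0.7]
width: 0.1
```

```bash
python3 go.py 398,-7,280,1.536 398,-7,163,1.536;python3 - <<'E'
from h import *
d=get("scene"); get("wrist","w22")
i=cv2.resize(d["img"][150:320,200:400,::-1],None,fx=4,fy=3.5,interpolation=cv2.INTER_CUBIC)[:600];cv2.imwrite("pics/s22c.png",i)
E
```

```text
t 32.72 pos [544.6  41.3 274.8] rot [-3.140e+00 -1.000e-03  1.537e+00] F [ 0.2  1.2 -0.7] w 0.1
398,-7,280,1.536 xyz [ -53.2 -144.9   -5. ] turn [-0.1 -0.1  0. ]
398,-7,163,1.536 xyz [ -53.4 -144.7  112. ] turn [-0.1 -0.1  0. ]
```

View pics/s22c.png

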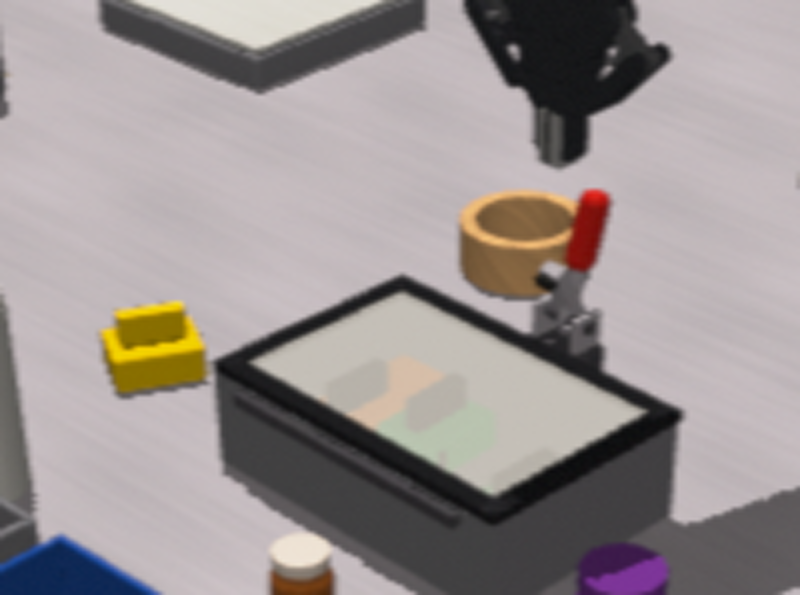

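View pics/w22.png

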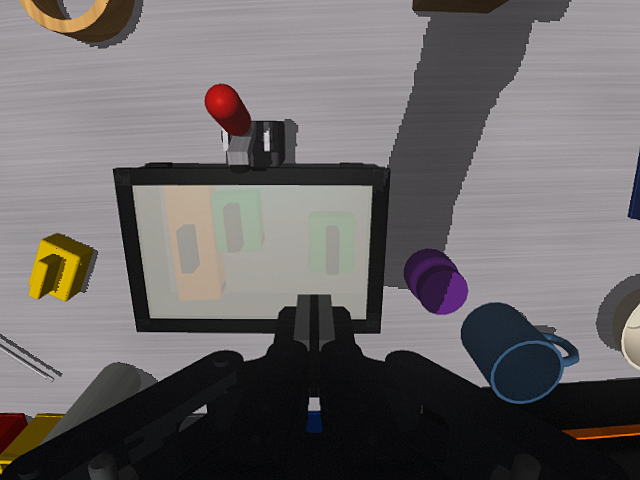

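servo_tool --targets '[{"xyz":[-13,-30,-5],"turn":[0,0,0],"jaw":0},{"xyz":[-26,-65,-5],"turn":[0,0,0],"jaw":0},{"xyz":[-39,-100,-5],"turn":[0,0,0],"jaw":0},{"xyz":[-49,-128,-5],"turn":[0,0,0],"jaw":0},{"xyz":[-53,-142,-5],"turn":[0,0,0],"jaw":0},{"xyz":[-53.3,-145,-5],"turn":[0,0,0],"jaw":0},{"xyz":[-53.3,-145,-5],"turn":[0,0,0],"jaw":0},{"xyz":[-53.3,-145,20],"turn":[0,0,0],"jaw":0},{"xyz":[-53.3,-145,55],"turn":[0,0,0],"jaw":0},{"xyz":[-53.3,-145,85],"turn":[0,0,0],"jaw":0},{"xyz":[-53.3,-145,105],"turn":[0,0,0],"jaw":0},{"xyz":[-53.3,-145,112],"turn":[0,0,0],"jaw":0},{"xyz":[-53.3,-145,112],"turn":[0,0,0],"jaw":0},{"xyz":[-53.3,-145,112],"turn":[0,0,0],"jaw":0}]'

```text
time_s: 33.98
ee_pos: [398.1, -7.3, 162.5]
eef_rot: [-3.138, -0.0, 1.536]
force: [-0.0, -0.0, 0.2]
width: 0.1
```

```bash
python3 go.py 490,-10,163,1.536;python3 - <<'E'
from h import *
get("wrist","w23")
E
```

```text
t 33.98 pos [398.1  -7.3 162.5] rot [-3.138 -0.     1.536] F [-0.  -0.   0.2] w 0.1
490,-10,163,1.536 xyz [ 0.5 91.9 -0.9] turn [-0.2 -0.   0. ]
```

View pics/w23.png

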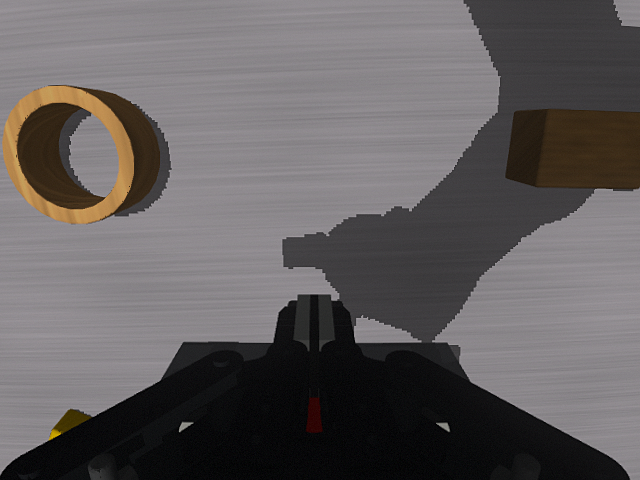

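servo_tool --targets '[{"xyz":[0,12,0],"turn":[0,0,0],"jaw":0},{"xyz":[0,24,0],"turn":[0,0,0],"jaw":0},{"xyz":[0,34,0],"turn":[0,0,0],"jaw":0},{"xyz":[0,42,0],"turn":[0,0,0],"jaw":0},{"xyz":[0,50,0],"turn":[0,0,0],"jaw":0},{"xyz":[0,58,0],"turn":[0,0,0],"jaw":0},{"xyz":[0,66,0],"turn":[0,0,0],"jaw":0},{"xyz":[0,74,0],"turn":[0,0,0],"jaw":0},{"xyz":[0,82,0],"turn":[0,0,0],"jaw":0},{"xyz":[0,90,0],"turn":[0,0,0],"jaw":0},{"xyz":[0,96,0],"turn":[0,0,0],"jaw":0},{"xyz":[0,96,0],"turn":[0,0,0],"jaw":0},{"xyz":[0,96,0],"turn":[0,0,0],"jaw":0},{"xyz":[0,80,-10],"turn":[0,0,0],"jaw":0},{"xyz":[0,50,-40],"turn":[0,0,0],"jaw":0},{"xyz":[0,20,-75],"turn":[0,0,0],"jaw":0},{"xyz":[0,0,-110],"turn":[0,0,0],"jaw":0},{"xyz":[0,0,-140],"turn":[0,0,0],"jaw":0},{"xyz":[0,0,-150],"turn":[0,0,0],"jaw":0},{"xyz":[0,0,-150],"turn":[0,0,0],"jaw":0}]'

```text
time_s: 35.7
ee_pos: [398.8, -7.2, 315.2]
eef_rot: [3.139, -0.003, 1.537]
force: [0.6, 0.4, -0.2]
width: -0.2
```

```bash
python3 go.py;python3 - <<'E'
from h import *
d=get("scene","s24"); get("wrist","w24")
i=cv2.resize(d["img"][150:320,200:400,::-1],None,fx=4,fy=3.5,interpolation=cv2.INTER_CUBIC)[:600];cv2.imwrite("pics/s24c.png",i)
E
```

```text
t 35.70 pos [398.8  -7.2 315.2] rot [ 3.139e+00 -3.000e-03  1.537e+00] F [ 0.6  0.4 -0.2] w -0.2
```

View pics/s24c.png

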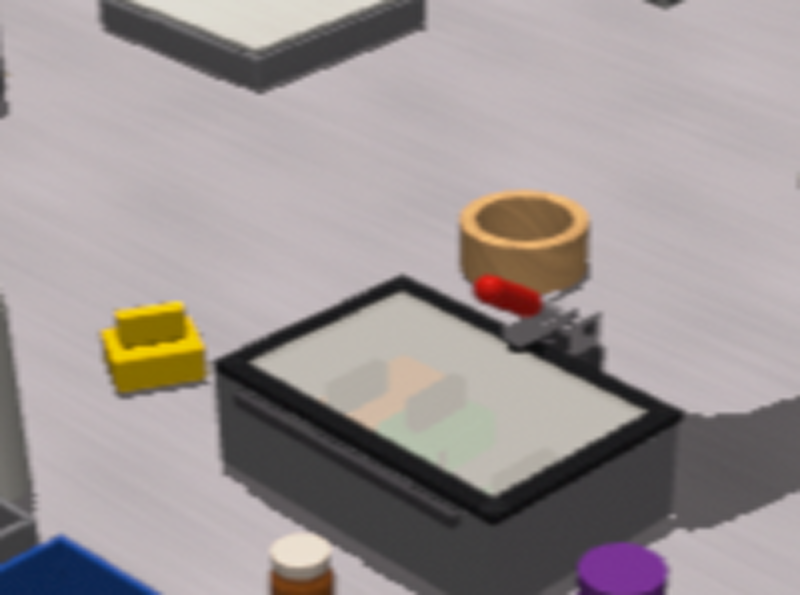

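View pics/w24.png

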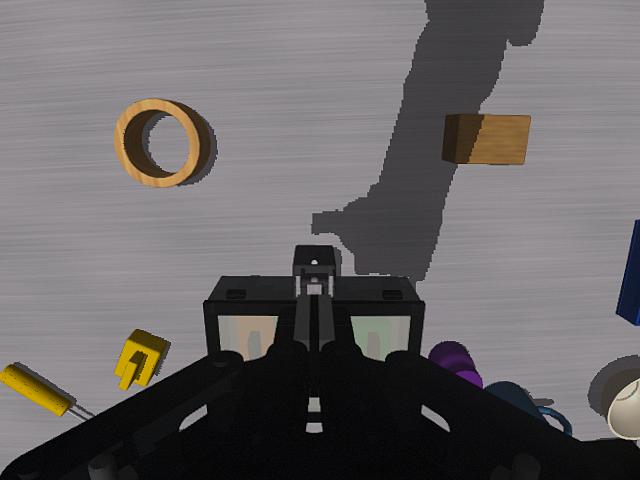

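Run:
```python
from h import *
d=get("scene"); P=[579-105+85*np.sin(.9),-13+(105-85*np.sin(.9))*.035,90+85*np.cos(.9)]
print("expected locked tip",proj(d,[P]))
for b in blobs(mask(d,*COL["red"]),20): print(cv2.boundingRect(b))
get("top","t24")
```

```text
expected locked tip [[321.29685578 232.45099658]]
(55, 230, 80, 69)
(319, 229, 16, 11)
```

View pics/t24.png

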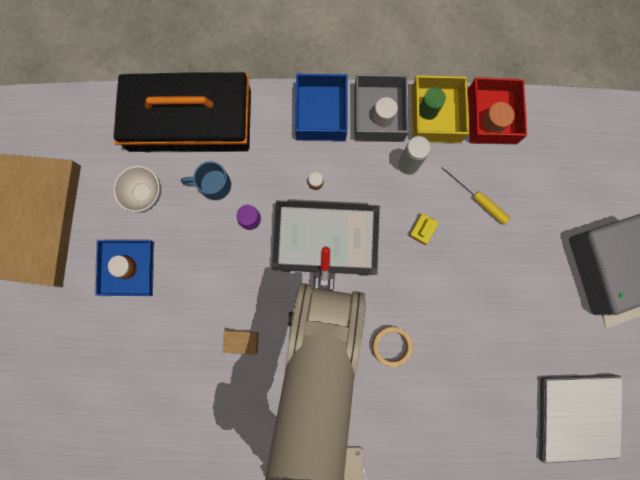

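View pics/s24.png

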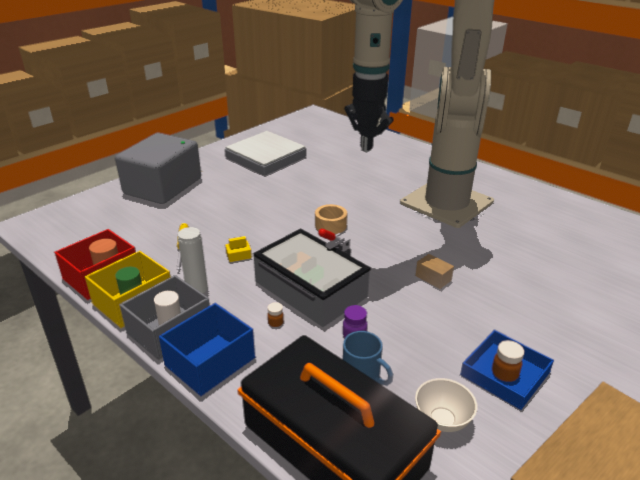

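The last pictures show the clamp locked, with the handle at (321,232) where a locked handle should appear. The lid is shut, the jar is upright in the tray, no orange or green pack is left on the bench, and the other things look where they were at the start.

```bash
python3 -c "
from plant import manip
print(manip.close_job())"
```

```text
the job is handed in; nothing more can be done
None
```

The lighting kit case is packed, shut and clamped, and the job was handed in at about 36 s of the 210 s allowed; no verdict is reported.

- **Jar:** the larger amber jar is out of the case and stands upright in the blue tray.
- **Packs:** the three packs on the bench (one long orange, two short green) lie flat in one layer in the case.
- **Lid and clamp:** I then pushed the lid over and pressed it until its top stood at about 84 mm, which is fully shut. After that I pushed the red handle over its centre.

**Last checks:** the handle appears within a few pixels of where a locked one should be. The lid is flat on the case, no pack is left on the bench, and the bystanders and look-alikes look unmoved in the pictures. The gripper is clear of everything.

**Off plan:** while I was shutting the lid, one green pack turned up a few centimetres from where I had put it, against the orange one. It was still flat and in the layer, so I left it. My last press on the lid reached about 37 N at the fingertips, under the limits.

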